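# Show all four sides of a drum lug to the inspection camera

### The arm

A 6-joint arm with a two-finger parallel gripper is mounted at the origin on the work surface. World frame = base frame: x ahead of the robot, y to its left, z up, the work surface at z = 0. Lengths are in m, angles in rad, forces in N, time in s.
With the tool pointing down it reaches from about 0.3 to 1 m from the base axis. Payload 5.1 kg.
Tool frame: the origin (TCP) lies midway between the tips of the shut fingers; the grasp point (between the pads) lies 19 mm behind it; z points along the fingers, y is the direction in which the jaws open and shut (so a half turn about z gives the same grasp; the last joint's range is limited). The gripper opens to 95 mm and grips with 3 to 60 N. Pads are 20 mm wide; open, the fingers measure 119 mm over their backs; the gripper's body (75 mm by 180 mm) begins 59 mm behind the grasp point.
Start: joints at [1.111, 0.124, 1.65, -0, 1.367, -0.083], TCP at [0.239, 0.604, 0.181] pointing down, gripper open.
Joint ranges: [-2.61, 2.61], [-1.02, 2.33], [0.03, 2.71], [-1.35, 4.49], [0.32, 2.68], [-2.91, 2.91]. Speed limits (rad/s): [2.57, 2.57, 3.14, 3.14, 3.14, 3.14].

### API

Orientations are given as a rotation vector (axis times angle).
In Python, from plant import bot gives the robot as it stands.
- The arm moves only by the tool carry_out, never from a script. Its argument "targets" is a list of rows, each an object with "xyz": the shift along the tool's x, y, z in units of 5 cm (1.0 is 5 cm), a list of three; "turn": the turn about the tool's z in units of 2 pi rad (1.0 is 2 pi rad); "claw": the opening, from 0 (shut) to 1 (fully open). In form: [{"xyz": [tx, ty, tz], "turn": turn, "claw": claw}, ...]. A call has 1 to 8 rows; each row shifts and turns the pose as measured when the row begins, along the tool's axes as they then stand; what a row does not reach is not made up. A row lasts 1/10 s, in which the tool goes at most 50 mm and 8.59 degrees, less where a joint would pass 70% of its speed; a pose out of reach is approached as far as the arm can. A call with a number of a shift or a turn outside -1 to 1 is refused whole. A call with a gripper value outside its range is refused whole. The fingers move at their own pace and stop on an object; "newtons" is the grip in N (left out, the last holds). Time passes only in rows, so rows that do not move let the fingers close. It gives the time, the measured TCP pose, the force and the opening at its end, in the units of the state.
- bot.sense(): the state, without advancing time (a new reading comes with each control period).
- bot.get_image(name): name is "side" or "top" or "wrist"; returns the picture (420x560x3 uint8, red, green, blue); there is no depth.
- bot.calibration(name): a dict with "fx", "fy", "cx", "cy" (pixels), "distortion" ([k1, k2, p1, p2, k3] as OpenCV has them; the pictures are not rectified), "position" and "rotation" of the camera in the world. Camera axes: x right, y down, z forward; pixel columns grow to the right and rows downward; lengths in m; the calibration is good to about 2 mm. A picture is of the moment at which its call begins: read the wrist's pose just before it. calibration takes no time and is no camera call; for the wrist camera it gives the pose at the moment of the call.
- bot.job_done(): hands the job in, once; it reports no verdict.
The state is a dict: "t": time; "joints": joint angles; "joint_vel": joint speeds; "effort": joint torques, N m; "tool_pos": TCP position; "tool_rot": TCP orientation; "ft_force": force on the tool from outside, world axes, zero at the start; "ft_torque": the same for the moment, N m; "gripper_width": opening from 0.0 (shut) to 1.0 (fully open).
Only numpy, scipy, OpenCV 4.12 (cv2) and the standard library are available. Lean on these libraries where they do the work, as an engineer would, in place of code of your own. Each camera call takes 0.05 s, during which the arm holds its last target.

### The job

Pick up the square chrome lug casing and, keeping it upright, hold each of its four long sides in turn squarely in front of the inspection camera's lens, centred over the white cross and level with the lens, still for a moment (half a second): first the side with the two screw holes, then the brass-strip side, then the blue-dot side, then the red-dot side. A side with a finger on it cannot be inspected, so set the lug down and take it again by the other pair of sides on the way. Finally stand the lug in the middle of the green pad and let go, without bumping the camera stand or disturbing the other parts on the bench.

Things in the scene. Friction and masses are not known exactly. Their poses are not given: they have to be found in the camera images.
- lug: Chrome drum lug casing, a square upright block 44 x 44 mm and 110 mm tall, 0.2 to 0.45 kg, standing loose on the bench; origin at the centre of its underside, z up along it. Its x axis comes out of the side with two black screw holes, -x out of the brass-strip side, y out of the blue-dot side, -y out of the red-dot side. Any opposite pair of sides can be gripped, 44 mm wide; the top has no knob.
- side_holes: The lug's side with two black screw holes, 15 mm across, one above the other; 44 x 110 mm, this entry's origin at the centre of that flat outer face (55 mm above the lug's underside), its x axis pointing straight out of the face, z along the lug. It is the lug's +x side. A finger anywhere on this face covers it.
- side_strip: The lug's side with an upright brass strip 16 x 80 mm; 44 x 110 mm, this entry's origin at the centre of that flat outer face (55 mm above the lug's underside), its x axis pointing straight out of the face, z along the lug. It is the lug's -x side, opposite the holes. A finger anywhere on this face covers it.
- side_blue: The lug's side with a blue dot 26 mm across; 44 x 110 mm, this entry's origin at the centre of that flat outer face (55 mm above the lug's underside), its x axis pointing straight out of the face, z along the lug. It is the lug's +y side. A finger anywhere on this face covers it.
- side_red: The lug's side with a red dot 26 mm across; 44 x 110 mm, this entry's origin at the centre of that flat outer face (55 mm above the lug's underside), its x axis pointing straight out of the face, z along the lug. It is the lug's -y side, opposite the blue dot. A finger anywhere on this face covers it.
- stand: Fixed inspection camera stand; origin on the bench below it; at yaw 0 the lens looks along its -x. Grey base plate 215 x 110 x 6 mm (x from -135 to +80 mm), a column and a grey camera box 62 mm wide at x from 20 to 75 mm, its top 141 mm above the bench; a black lens barrel 54 mm across reaches from there to x = -10 mm.
- glass (a point): Centre of the lens glass, 110 mm above the bench; axes as the stand's (x points backwards into the camera).
- focus (a point): The focus point: in the air 70 mm straight in front of the lens glass, 110 mm above the bench, directly over the white cross (50 mm) on the base plate. The centre of the presented face belongs here, the face turned to the lens, so the lug's own axis is 22 mm further from the lens and its underside 55 mm above the bench. x axis points from here to the lens.
- pad: Fixed green pad 110 x 110 mm, 4 mm thick, flat on the bench; origin at the centre of its underside.
- tube_lug_a: Bystander: loose chrome tube lug 75 mm long, 20 mm across, on two feet, 32 mm high; origin under its middle, x along it.
- tube_lug_b: Bystander: a second tube lug like the first.
- rod: Bystander: loose brass tension rod, about 120 mm long, 14 mm high, with a black nylon insert on it; origin under its middle, x along it.
- key: Bystander: loose steel T-shaped drum key, 55 x 50 mm, 12 mm high; origin under the middle of its crossbar.
Things that resemble listed ones, but are neither listed nor needed, are in the scene too. Of the things that look like the lug, take the one that is farthest to the robot's right at the start.

How it is judged:
By the outcome, as a careful person would: the job done as asked, in the order asked, and still so for the second after the job is handed in, with the robot touching nothing.
It also fails if it takes over 72 s, if anything falls off the work surface, if the arm or the gripper's body presses on something with over 40 N, if the wrist force passes 120 N, or if a joint passes its speed limit or range.

## Working session

There is one attempt and no reset: what is moved stays moved. The work goes in short steps, Python scripts to look and compute and a tool call to move; the robot and the scene stay as the last step left them, time stands still between calls to the robot, and variables do not carry over. Pictures are saved under pics/ and viewed, and the job is handed in when it is done.

Besides the shell and the picture viewer there is one more tool, called as name(argument=value, ...), one argument or row to a line, values as JSON. carry_out: Moves the arm, as the interface text tells. Shifts and turns lie within -1 to 1; 1 stands for 5 cm of shift or 2 pi rad of turn. Its arguments: {"type":"object","properties":{"targets":{"type":"array"},"newtons":{"type":"number"}},"required":["targets"]}

```bash
ls; mkdir -p pics
python3 - <<'E'
from plant import bot
import cv2
s=bot.sense();print(s)
for n in("side","top","wrist"):
    c=bot.calibration(n);print(n,c)
    cv2.imwrite(f"pics/{n}0.png",bot.get_image(n)[:,:,::-1])
E
```

```text
pics
{'t': 0.0, 'joints': array([ 1.11137511e+00,  1.24518479e-01,  1.65168938e+00, -1.55866532e-05,
        1.36754030e+00, -8.25932579e-02]), 'joint_vel': array([-0.00112835, -0.00049358, -0.00129524, -0.00050809, -0.00114469,
        0.0002423 ]), 'effort': array([-6.69411966e-04, -4.17624915e+01, -3.59924054e+01,  7.73771689e-02,
        4.94222820e-02, -1.94114837e-04]), 'tool_pos': array([0.23888235, 0.60372068, 0.18016942]), 'tool_rot': array([-0.58831349, -3.08544131,  0.00326811]), 'ft_force': array([-0.36120529,  0.16661838, -0.45700826]), 'ft_torque': array([-0.01770315,  0.04046992, -0.00622647]), 'gripper_width': 1.0000863963622038}
side {'fx': 393.6550582171256, 'fy': 393.6550582171256, 'cx': 279.716266083245, 'cy': 207.51099507878942, 'distortion': array([6.81005227e-05, 0.00000000e+00, 0.00000000e+00, 0.00000000e+00,
       0.00000000e+00]), 'position': array([ 0.46116824, -0.84779499,  0.60242518]), 'rotation': array([-2.12415647,  0.08365491, -0.07176861])}
top {'fx': 508.01267037470234, 'fy': 508.01267037470234, 'cx': 278.9650004638236, 'cy': 212.94847247854787, 'distortion': array([0.00354024, 0.        , 0.        , 0.        , 0.        ]), 'position': array([ 0.38167786, -0.01920523,  1.29355372]), 'rotation': array([-2.17680626,  2.13010468, -0.14602643])}
wrist {'fx': 358.633518060207, 'fy': 358.633518060207, 'cx': 281.77357414626846, 'cy': 204.9064952347737, 'distortion': array([-0.0724021,  0.       ,  0.       ,  0.       ,  0.       ]), 'position': array([0.17145555, 0.63078771, 0.38405776]), 'rotation': array([2.41211489, 1.63863648, 0.21482739])}
```

View pics/side0.png

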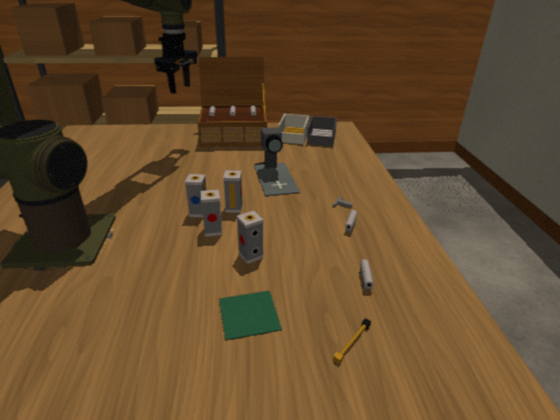

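View pics/top0.png

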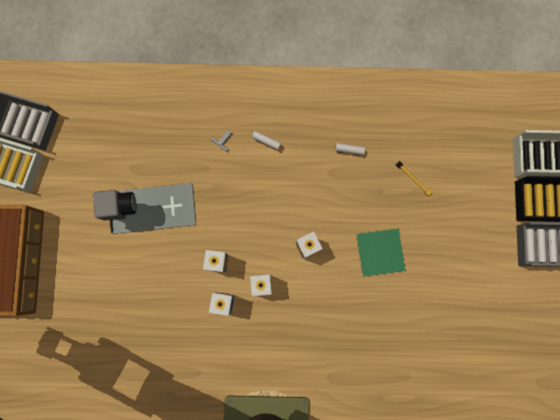

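View pics/wrist0.png

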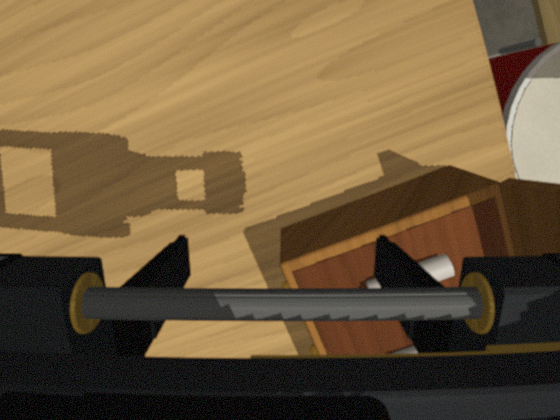

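```bash
cat > h.py <<'E'
import numpy as np, cv2
from scipy.spatial.transform import Rotation as R
def unproj(c,px,z):
    px=np.array(px,float).reshape(-1,1,2)
    K=np.array([[c['fx'],0,c['cx']],[0,c['fy'],c['cy']],[0,0,1]])
    u=cv2.undistortPoints(px,K,np.array(c['distortion'])).reshape(-1,2)
    d=np.c_[u,np.ones(len(u))]@R.from_rotvec(c['rotation']).as_matrix().T
    p=np.array(c['position']); return p+d*((z-p[2])/d[:,2])[:,None]
def proj(c,P):
    M=R.from_rotvec(c['rotation']).as_matrix()
    K=np.array([[c['fx'],0,c['cx']],[0,c['fy'],c['cy']],[0,0,1]])
    q=(np.array(P,float).reshape(-1,3)-c['position'])@M
    return cv2.projectPoints(q.reshape(-1,1,3),np.zeros(3),np.zeros(3),K,np.array(c['distortion']))[0].reshape(-1,2)
E
python3 - <<'E'
import cv2
t=cv2.imread('pics/top0.png');s=cv2.imread('pics/side0.png')
def crop(i,x0,y0,w,h,k,n): cv2.imwrite(n,cv2.resize(i[y0:y0+h,x0:x0+w],None,fx=k,fy=k,interpolation=cv2.INTER_CUBIC))
crop(t,290,215,125,70,6,'pics/t_lug.png')
crop(t,85,175,125,70,6,'pics/t_stand.png')
crop(s,170,160,110,110,5,'pics/s_lug.png')
crop(s,240,115,80,90,6,'pics/s_st.png')
E
```

```text
(no output)
```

View pics/t_lug.png

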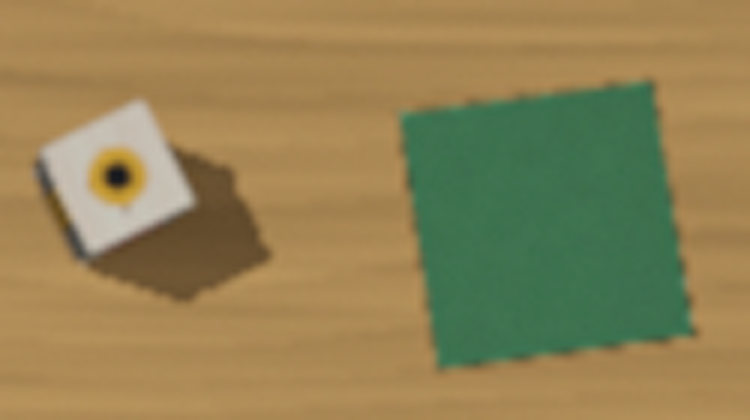

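View pics/t_stand.png

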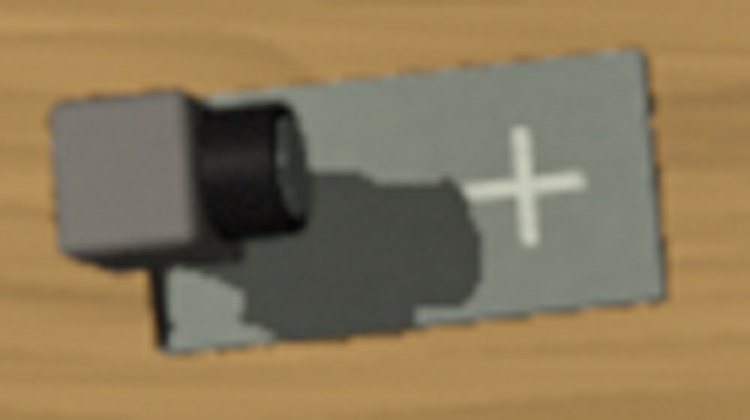

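View pics/s_lug.png

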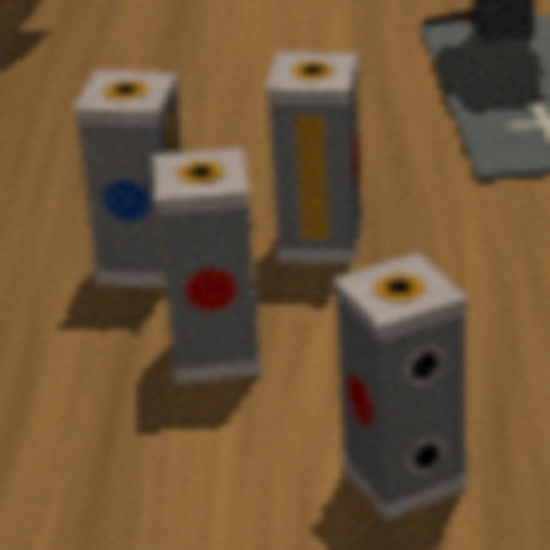

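View pics/s_st.png

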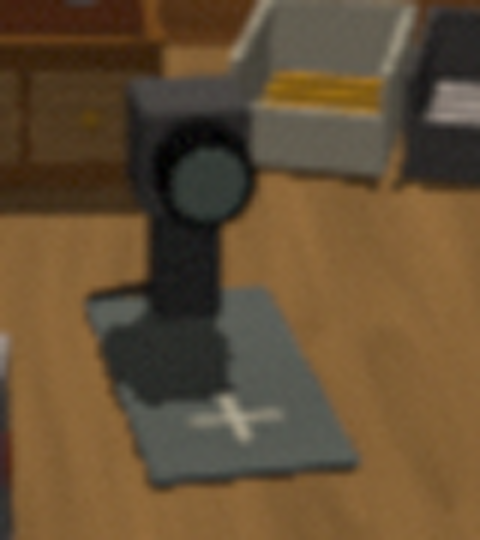

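Run:
```python
from plant import bot
from h import *
np.set_printoptions(precision=4,suppress=True)
c=bot.calibration('top')
f=lambda x0,y0,P:[(x0+(a+.5)/6-.5,y0+(b+.5)/6-.5) for a,b in P]
lug=unproj(c,f(290,215,[(143,98),(197,203),(92,258),(38,160)]),.110)
print('lug',lug,lug.mean(0)); 
e=[np.linalg.norm(lug[i]-lug[(i+1)%4]) for i in range(4)];print(e)
for i in range(4):
    d=lug[(i+1)%4]-lug[i]; print(np.degrees(np.arctan2(d[1],d[0])))
pad=unproj(c,f(290,215,[(402,113),(653,82),(693,333),(440,368)]),.004);print('pad',pad.mean(0),[np.linalg.norm(pad[i]-pad[(i+1)%4]) for i in range(4)])
pl=unproj(c,f(85,175,[(645,50),(662,298),(163,350)]),.006);print('plate',pl)
for i in range(2):
    d=pl[(i+1)]-pl[i]; print(np.linalg.norm(d),np.degrees(np.arctan2(d[1],d[0])))
cr=unproj(c,f(85,175,[(525,187),(520,127),(531,245),(464,192),(585,180)]),.006);print('cross',cr)
# top of cam box
bx=unproj(c,f(85,175,[(55,100),(180,92),(200,235),(65,252)]),.141);print('box',bx)
# side check
cs=bot.calibration('side')
g=lambda P:[(240+(a+.5)/6-.5,115+(b+.5)/6-.5) for a,b in P]
print('cross side',unproj(cs,g([(236,418)]),.006), 'plate corners',unproj(cs,g([(357,465),(155,485)]),.006))
g=lambda P:[(170+(a+.5)/5-.5,160+(b+.5)/5-.5) for a,b in P]
l=unproj(cs,g([(418,255),(466,298),(380,335),(337,283)]),.11);print('lug side',l,l.mean(0))
for i in range(4):
    d=l[(i+1)%4]-l[i]; print(np.linalg.norm(d),np.degrees(np.arctan2(d[1],d[0])))
```

```text
lug [[ 0.4995 -0.1017  0.11  ]
 [ 0.4591 -0.1232  0.11  ]
 [ 0.4369 -0.0828  0.11  ]
 [ 0.4744 -0.0612  0.11  ]] [ 0.4675 -0.0922  0.11  ]
[np.float64(0.04581888402195625), np.float64(0.046129825893166616), np.float64(0.04329422360509639), np.float64(0.047677738769997015)]
-152.0535599520648
118.72908283553959
29.860599449169822
-58.23052118645086
pad [ 0.4606 -0.2806  0.004 ] [np.float64(0.10791007896718044), np.float64(0.10698328997984173), np.float64(0.10782270690992453), np.float64(0.10836683838740899)]
plate [[0.6272 0.2051 0.006 ]
 [0.5204 0.1931 0.006 ]
 [0.4936 0.4032 0.006 ]]
0.10751628165296145 -173.62846531320895
0.21170456009050215 97.25286618961844
cross [[0.5667 0.2536 0.006 ]
 [0.5926 0.257  0.006 ]
 [0.5418 0.2498 0.006 ]
 [0.564  0.2795 0.006 ]
 [0.5703 0.2282 0.006 ]]
box [[0.577  0.4064 0.141 ]
 [0.5812 0.3588 0.141 ]
 [0.5261 0.3477 0.141 ]
 [0.5185 0.3985 0.141 ]]
cross side [[0.5673 0.2514 0.006 ]] plate corners [[0.6249 0.1975 0.006 ]
 [0.5203 0.183  0.006 ]]
lug side [[ 0.4774 -0.0661  0.11  ]
 [ 0.4979 -0.1039  0.11  ]
 [ 0.4586 -0.131   0.11  ]
 [ 0.4397 -0.0879  0.11  ]] [ 0.4684 -0.0972  0.11  ]
0.04303589351789144 -61.533144248479566
0.04770785465297213 -145.35245011539672
0.047135283352677686 113.69775595490825
0.04352824685529505 30.04691423602656
```

```bash
cat > plan.py <<'E'
import sys,json
from h import *
from plant import bot
# usage: plan.py x y z theta_deg claw [nrows_min]; theta = world angle of tool y
x,y,z,th,claw=map(float,sys.argv[1:6]); nmin=int(sys.argv[6]) if len(sys.argv)>6 else 1
s=bot.sense(); M=R.from_rotvec(s['tool_rot']).as_matrix(); p=np.array(s['tool_pos'])
t0=np.degrees(np.arctan2(M[1,1],M[0,1])); j=np.degrees(s['joints'])
print('t %.2f p %s th %.2f tilt %.2f j1 %.1f j6 %.1f w %.1fmm F %s'%(s['t'],p.round(4),t0,np.degrees(np.arccos(-M[2,2])),j[0],j[5],95*s['gripper_width'],np.round(s['ft_force'],1)))
dth=th-t0
# choose turn staying in j6 range: theta ~ j1 - j6 (+c)
jt=np.degrees(np.arctan2(y,x)-np.arcsin(.0535/np.hypot(x,y)))
best=None
for k in(-360,0,360):
    d=dth+k; j6=j[5]+(jt-j[0])-d
    if abs(j6)<165 and (best is None or abs(d)<abs(best)): best=d; b6=j6
print('turn deg',best,'final j6',b6)
d=np.array([x,y,z])-p
n=max(nmin,int(np.ceil(np.linalg.norm(d)/.049)),int(np.ceil(abs(best)/8.56)))
print('n',n); rows=[]
for i in range(n):
    v=M.T@(d/n)/.05
    rows.append([*(round(float(a),3) for a in v),round(-best/n/360,4)])
    M=R.from_rotvec([0,0,np.radians(best/n)]).as_matrix()@M
for r in rows: print(r)
E
python3 - <<'E'
from plant import bot
from h import *
c=bot.calibration('top')
print(unproj(c,[(214,261),(261,285),(221,304)],.11).round(3).tolist(), unproj(c,[(222,140),(267,140),(350,150),(414,178)],.015).round(3).tolist())
E
python3 plan.py .45 .30 .24 68.4 1; python3 plan.py .469 -.094 .22 -60.4 1|head -4
```

```text
[[0.424, 0.128, 0.11], [0.372, 0.018, 0.11], [0.327, 0.108, 0.11]] [[0.74, 0.131, 0.015], [0.743, 0.015, 0.015], [0.721, -0.2, 0.015], [0.651, -0.365, 0.015]]
t 0.15 p [0.2389 0.6039 0.1805] th 68.41 tilt 0.09 j1 63.7 j6 -4.7 w 94.8mm F [-0.1 -0.1 -0.3]
turn deg -0.01070742243678069 final j6 -40.38673887256196
n 8
[-0.77, -0.513, -0.148, np.float64(0.0)]
[-0.77, -0.512, -0.148, np.float64(0.0)]
[-0.77, -0.512, -0.148, np.float64(0.0)]
[-0.77, -0.512, -0.148, np.float64(0.0)]
[-0.77, -0.512, -0.148, np.float64(0.0)]
[-0.77, -0.512, -0.148, np.float64(0.0)]
[-0.77, -0.512, -0.148, np.float64(0.0)]
[-0.77, -0.512, -0.148, np.float64(0.0)]
t 0.15 p [0.2389 0.6039 0.1805] th 68.41 tilt 0.09 j1 63.7 j6 -4.7 w 94.8mm F [-0.1 -0.1 -0.3]
turn deg -128.8107074224368 final j6 42.644979140658364
n 16
[-0.588, -0.705, -0.048, np.float64(0.0224)]
```

carry_out(
  targets=[
    {"xyz": [-0.4, -0.88, -0.15], "turn": 0, "claw": 1},
    {"xyz": [-0.4, -0.88, -0.15], "turn": 0, "claw": 1},
    {"xyz": [-0.4, -0.88, -0.15], "turn": 0.01, "claw": 1},
  ],
  newtons=15,
)

```text
t: 0.45
tool_pos: [0.245, 0.4574, 0.1972]
tool_rot: [-0.679, -3.063, 0.018]
ft_force: [0.4, 1.0, 1.3]
gripper_width: 1.0
```

```bash
python3 plan.py .469 -.094 .19 -60.4 1
```

```text
t 0.45 p [0.245  0.4574 0.1972] th 65.00 tilt 0.69 j1 55.9 j6 -9.1 w 95.0mm F [0.4 1.  1.3]
turn deg -125.40353369801244 final j6 42.652510117211506
n 15
[-0.581, -0.54, 0.015, np.float64(0.0232)]
[-0.654, -0.45, 0.014, np.float64(0.0232)]
[-0.712, -0.35, 0.013, np.float64(0.0232)]
[-0.755, -0.243, 0.012, np.float64(0.0232)]
[-0.783, -0.13, 0.01, np.float64(0.0232)]
[-0.793, -0.015, 0.009, np.float64(0.0232)]
[-0.787, 0.1, 0.007, np.float64(0.0232)]
[-0.764, 0.214, 0.006, np.float64(0.0232)]
[-0.725, 0.323, 0.005, np.float64(0.0232)]
[-0.67, 0.425, 0.004, np.float64(0.0232)]
[-0.602, 0.518, 0.003, np.float64(0.0232)]
[-0.52, 0.6, 0.002, np.float64(0.0232)]
[-0.427, 0.669, 0.001, np.float64(0.0232)]
[-0.325, 0.724, 0.0, np.float64(0.0232)]
[-0.217, 0.763, 0.0, np.float64(0.0232)]
```

carry_out(
  targets=[
    {"xyz": [-0.58, -0.54, 0], "turn": 0.0232, "claw": 1},
    {"xyz": [-0.65, -0.45, 0], "turn": 0.0232, "claw": 1},
    {"xyz": [-0.71, -0.35, 0], "turn": 0.0232, "claw": 1},
    {"xyz": [-0.76, -0.24, 0], "turn": 0.0232, "claw": 1},
    {"xyz": [-0.78, -0.13, 0], "turn": 0.0232, "claw": 1},
    {"xyz": [-0.79, -0.02, 0], "turn": 0.0232, "claw": 1},
    {"xyz": [-0.79, 0.1, 0], "turn": 0.0232, "claw": 1},
    {"xyz": [-0.76, 0.21, 0], "turn": 0.0232, "claw": 1},
  ],
)

```text
t: 1.25
tool_pos: [0.359, 0.1491, 0.1987]
tool_rot: [2.29, 2.144, -0.015]
ft_force: [1.0, 0.6, -0.8]
gripper_width: 1.002
```

```bash
python3 plan.py .469 -.094 .19 -60.4 1
```

```text
t 1.25 p [0.359  0.1491 0.1987] th -3.78 tilt 0.61 j1 15.0 j6 18.9 w 95.2mm F [ 1.   0.6 -0.8]
turn deg -56.61876557586332 final j6 42.68464079123653
n 7
[-0.672, 0.359, 0.031, np.float64(0.0225)]
[-0.615, 0.45, 0.03, np.float64(0.0225)]
[-0.545, 0.533, 0.029, np.float64(0.0225)]
[-0.465, 0.604, 0.028, np.float64(0.0225)]
[-0.375, 0.663, 0.027, np.float64(0.0225)]
[-0.278, 0.71, 0.025, np.float64(0.0225)]
[-0.176, 0.742, 0.024, np.float64(0.0225)]
```

carry_out(
  targets=[
    {"xyz": [-0.67, 0.36, 0.03], "turn": 0.0225, "claw": 1},
    {"xyz": [-0.62, 0.45, 0.03], "turn": 0.0225, "claw": 1},
    {"xyz": [-0.55, 0.53, 0.03], "turn": 0.0225, "claw": 1},
    {"xyz": [-0.47, 0.6, 0.03], "turn": 0.0225, "claw": 1},
    {"xyz": [-0.38, 0.66, 0.03], "turn": 0.0225, "claw": 1},
    {"xyz": [-0.28, 0.71, 0.03], "turn": 0.0225, "claw": 1},
    {"xyz": [-0.18, 0.74, 0.02], "turn": 0.0225, "claw": 1},
  ],
)

```text
t: 1.95
tool_pos: [0.4642, -0.1083, 0.1899]
tool_rot: [3.047, 0.73, -0.005]
ft_force: [0.5, -0.2, 0.4]
gripper_width: 0.998
```

```bash
python3 plan.py .469 -.094 .069 -60.4 1
python3 - <<'E'
from plant import bot
import cv2
from h import *
c=bot.calibration('wrist');im=bot.get_image('wrist').copy()
for z in(0,.11):
  for a in range(4):
    P=[.469+.0311*np.cos(np.radians(-60.4+45+90*a)),-.094+.0311*np.sin(np.radians(-60.4+45+90*a)),z]
    q=proj(c,P)[0]; print(z,q.round(1))
    cv2.circle(im,tuple(int(v) for v in q.round()),2,(255,0,255),-1)
cv2.imwrite('pics/w1.png',im[:,:,::-1])
E
```

```text
t 1.95 p [ 0.4642 -0.1083  0.1899] th -63.06 tilt 0.51 j1 -19.2 j6 43.9 w 94.8mm F [ 0.5 -0.2  0.4]
turn deg 2.655601722802956 final j6 42.729261009488894
n 3
[0.075, -0.077, 0.805, np.float64(-0.0025)]
[0.076, -0.076, 0.805, np.float64(-0.0025)]
[0.078, -0.075, 0.805, np.float64(-0.0025)]
0 [289.8 145.5]
0 [249.5 147.5]
0 [252.2 186.9]
0 [291.4 185. ]
0.11 [293.9 159.6]
0.11 [238.5 162.3]
0.11 [242.7 215.3]
0.11 [295.9 212.8]
```

View pics/w1.png

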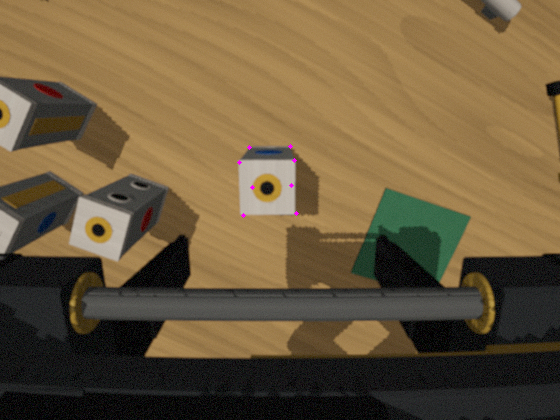

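carry_out(
  targets=[
    {"xyz": [0.23, -0.23, 0.3], "turn": -0.004, "claw": 1},
    {"xyz": [0, 0, 0.7], "turn": 0, "claw": 1},
    {"xyz": [0, 0, 0.7], "turn": 0, "claw": 1},
    {"xyz": [0, 0, 0.6], "turn": 0, "claw": 1},
    {"xyz": [0, 0, 0], "turn": 0, "claw": 1},
  ],
)

```text
t: 2.5
tool_pos: [0.4719, -0.1021, 0.0715]
tool_rot: [3.038, 0.747, -0.004]
ft_force: [0.2, -0.1, -0.5]
gripper_width: 0.998
```

```bash
python3 plan.py .469 -.094 .069 -61.5 1
```

```text
t 2.50 p [ 0.4719 -0.1021  0.0715] th -62.39 tilt 0.77 j1 -18.1 j6 44.6 w 94.8mm F [ 0.2 -0.1 -0.5]
turn deg 0.8865734377080585 final j6 44.04356259392211
n 1
[0.025, -0.171, 0.049, np.float64(-0.0025)]
```

carry_out(
  targets=[
    {"xyz": [0.03, -0.17, 0.05], "turn": 0, "claw": 1},
    {"xyz": [0, 0, 0], "turn": 0, "claw": 0.55},
    {"xyz": [0, 0, 0], "turn": 0, "claw": 0.4},
    {"xyz": [0, 0, 0], "turn": 0, "claw": 0.4},
    {"xyz": [0, 0, 0], "turn": 0, "claw": 0.4},
  ],
  newtons=5,
)

```text
t: 3.0
tool_pos: [0.4725, -0.0937, 0.0748]
tool_rot: [3.033, 0.747, 0.008]
ft_force: [0.4, 0.0, -0.2]
gripper_width: 0.723
```

```bash
python3 plan.py .469 -.094 .069 -151.5 1
```

```text
t 3.00 p [ 0.4725 -0.0937  0.0748] th -62.34 tilt 1.05 j1 -17.1 j6 45.5 w 68.7mm F [ 0.4  0.  -0.2]
turn deg -89.16480120928534 final j6 134.03868654072215
n 11
[-0.006, -0.003, 0.01, np.float64(0.0225)]
[-0.006, -0.002, 0.01, np.float64(0.0225)]
[-0.006, -0.001, 0.01, np.float64(0.0225)]
[-0.006, -0.0, 0.01, np.float64(0.0225)]
[-0.006, 0.001, 0.01, np.float64(0.0225)]
[-0.006, 0.002, 0.01, np.float64(0.0225)]
[-0.006, 0.003, 0.011, np.float64(0.0225)]
[-0.005, 0.003, 0.011, np.float64(0.0225)]
[-0.005, 0.004, 0.011, np.float64(0.0225)]
[-0.004, 0.005, 0.011, np.float64(0.0225)]
[-0.003, 0.005, 0.011, np.float64(0.0225)]
```

carry_out(
  targets=[
    {"xyz": [0, 0, 0], "turn": 0, "claw": 0.4},
    {"xyz": [0, 0, 0], "turn": 0, "claw": 0.4},
    {"xyz": [0, 0, 0], "turn": 0, "claw": 0.4},
    {"xyz": [0, 0, 0], "turn": 0, "claw": 0.4},
    {"xyz": [0, 0, 0], "turn": 0, "claw": 0.4},
  ],
)

```text
t: 3.5
tool_pos: [0.4736, -0.0938, 0.0767]
tool_rot: [3.033, 0.746, 0.012]
ft_force: [-1.4, 1.2, 1.2]
gripper_width: 0.403
```

```bash
python3 plan.py .469 -.094 .069 -151.5 1|head -3
```

```text
t 3.50 p [ 0.4736 -0.0938  0.0767] th -62.37 tilt 1.12 j1 -17.1 j6 45.5 w 38.3mm F [-1.4  1.2  1.2]
turn deg -89.13491538386702 final j6 134.0149321513694
n 11
```

Run:
```python
from plant import bot
import cv2
for n in('wrist','side'): cv2.imwrite(f'pics/{n}2.png',bot.get_image(n)[:,:,::-1])
i=cv2.imread('pics/side2.png')[150:290,160:340];cv2.imwrite('pics/side2c.png',cv2.resize(i,None,fx=4,fy=4,interpolation=cv2.INTER_CUBIC))
```

```text
(no output)
```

View pics/side2c.png

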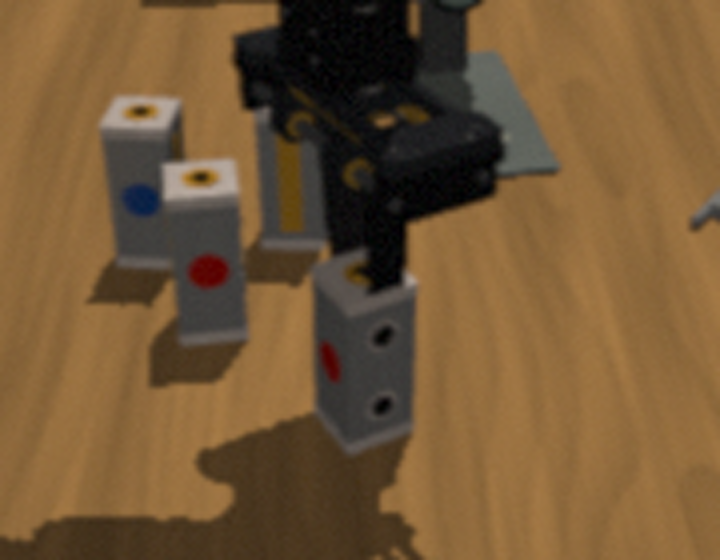

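View pics/wrist2.png

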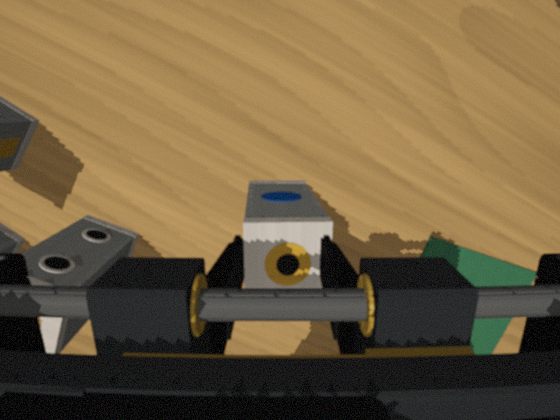

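Run:
```python
from plant import bot
from h import *
s=bot.sense();M=R.from_rotvec(s['tool_rot']).as_matrix();p=s['tool_pos'];c=bot.calibration('side')
print(s['gripper_width'],M.round(3).tolist())
for w in(.022,.03):
  for x in(-.01,.01):
    for dz in(0,-.02,-.04):
      for sg in(1,-1):
        q=proj(c,p+M@[x,sg*w,dz])[0]; print(w,x,dz,sg,((q-[160,150])*4).round())
```

```text
0.4050073989613904 [[0.886, 0.464, 0.012], [0.464, -0.886, -0.016], [0.003, 0.019, -1.0]]
0.022 -0.01 0 1 [372. 340.]
0.022 -0.01 0 -1 [336. 304.]
0.022 -0.01 -0.02 1 [371. 311.]
0.022 -0.01 -0.02 -1 [334. 275.]
0.022 -0.01 -0.04 1 [370. 281.]
0.022 -0.01 -0.04 -1 [333. 246.]
0.022 0.01 0 1 [403. 329.]
0.022 0.01 0 -1 [365. 294.]
0.022 0.01 -0.02 1 [402. 300.]
0.022 0.01 -0.02 -1 [364. 265.]
0.022 0.01 -0.04 1 [401. 271.]
0.022 0.01 -0.04 -1 [363. 236.]
0.03 -0.01 0 1 [379. 347.]
0.03 -0.01 0 -1 [329. 297.]
0.03 -0.01 -0.02 1 [378. 318.]
0.03 -0.01 -0.02 -1 [328. 269.]
0.03 -0.01 -0.04 1 [377. 287.]
0.03 -0.01 -0.04 -1 [326. 240.]
0.03 0.01 0 1 [410. 336.]
0.03 0.01 0 -1 [359. 288.]
0.03 0.01 -0.02 1 [409. 307.]
0.03 0.01 -0.02 -1 [358. 259.]
0.03 0.01 -0.04 1 [409. 277.]
0.03 0.01 -0.04 -1 [357. 230.]
```

Run:
```python
from plant import bot
from h import *
s=bot.sense();M=R.from_rotvec(s['tool_rot']).as_matrix();p=s['tool_pos'];c=bot.calibration('wrist')
print('cam in tool',M.T@(c['position']-p),(M.T@R.from_rotvec(c['rotation']).as_matrix()).round(3).tolist())
for w in(.095,.0383):
    for dz in(0,-.019,-.03,-.04,-.06):
        print(w,dz,proj(c,[p+M@[x,sg*w/2,dz] for sg in(1,-1) for x in(-.01,.01)]).round().tolist())
import cv2
a=cv2.imread('pics/wrist2.png')[170:420,100:500];cv2.imwrite('pics/w2c.png',cv2.resize(a,None,fx=2,fy=2,interpolation=cv2.INTER_CUBIC))
```

```text
cam in tool [ 7.24508644e-02  2.84834106e-05 -2.03720684e-01] [[-0.001, -0.966, -0.257], [1.0, -0.001, 0.0], [-0.0, -0.257, 0.966]]
0.095 0 [[359.0, 249.0], [361.0, 218.0], [204.0, 250.0], [202.0, 218.0]]
0.095 -0.019 [[366.0, 262.0], [369.0, 228.0], [197.0, 262.0], [195.0, 228.0]]
0.095 -0.03 [[371.0, 271.0], [374.0, 235.0], [192.0, 271.0], [190.0, 235.0]]
0.095 -0.04 [[376.0, 279.0], [379.0, 242.0], [188.0, 279.0], [185.0, 242.0]]
0.095 -0.06 [[387.0, 299.0], [391.0, 258.0], [177.0, 299.0], [173.0, 259.0]]
0.0383 0 [[313.0, 250.0], [314.0, 218.0], [250.0, 250.0], [249.0, 218.0]]
0.0383 -0.019 [[316.0, 262.0], [317.0, 228.0], [247.0, 262.0], [246.0, 228.0]]
0.0383 -0.03 [[318.0, 271.0], [319.0, 235.0], [245.0, 271.0], [244.0, 235.0]]
0.0383 -0.04 [[320.0, 280.0], [321.0, 242.0], [244.0, 280.0], [242.0, 242.0]]
0.0383 -0.06 [[324.0, 300.0], [326.0, 259.0], [239.0, 300.0], [237.0, 259.0]]
```

View pics/w2c.png

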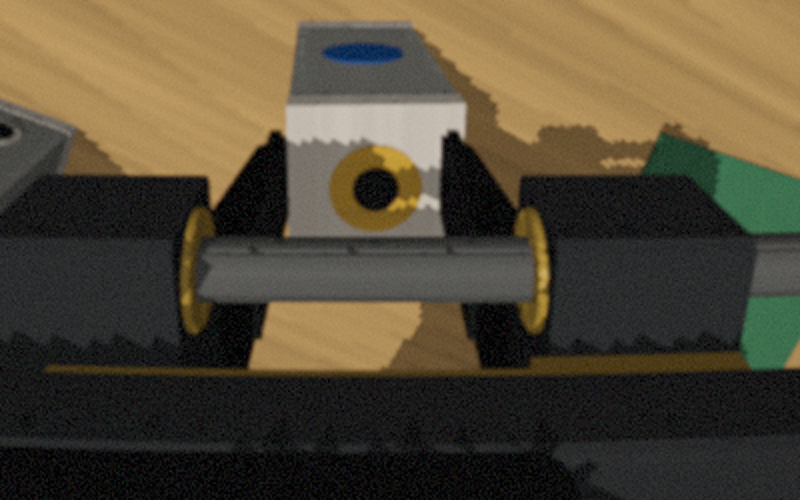

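Run:
```python
from plant import bot
from h import *
s=bot.sense();M=R.from_rotvec(s['tool_rot']).as_matrix();p=s['tool_pos'];c=bot.calibration('wrist')
q=unproj(c,[(287.5,265),(243.5,220.5),(333,221.5),(249,181.5),(306,181.5)],.11); q[3:]=unproj(c,[(249,181.5),(306,181.5)],0)
print(q.round(4).tolist(),((q-p)@M).round(4).tolist())
```

```text
[[0.4701, -0.0983, 0.11], [0.4814, -0.0676, 0.11], [0.5013, -0.1076, 0.11], [0.4777, -0.0641, 0.0], [0.4985, -0.1044, 0.0]] [[-0.0051, 0.003, -0.0332], [0.0191, -0.019, -0.0336], [0.0183, 0.0257, -0.0327], [0.0171, -0.026, 0.0763], [0.0169, 0.0194, 0.0772]]
```

```bash
python3 plan.py .470 -.096 .0767 -63 1
```

```text
t 3.60 p [ 0.4736 -0.0938  0.0768] th -62.36 tilt 1.13 j1 -17.1 j6 45.5 w 38.5mm F [-1.   1.1  1.3]
turn deg -0.636545411109438 final j6 45.32418013577454
n 1
[-0.084, 0.005, 0.001, np.float64(0.0018)]
```

carry_out(
  targets=[
    {"xyz": [-0.08, 0.0, 0], "turn": 0.002, "claw": 1},
    {"xyz": [0, 0, 0], "turn": 0, "claw": 1},
    {"xyz": [0, 0, 0], "turn": 0, "claw": 1},
    {"xyz": [0, 0, 0], "turn": 0, "claw": 1},
    {"xyz": [0, 0, 0.0], "turn": 0, "claw": 1},
    {"xyz": [0, 0, 0.1], "turn": 0, "claw": 1},
    {"xyz": [0, 0, 0.3], "turn": 0, "claw": 1},
    {"xyz": [0, 0, 0.3], "turn": 0, "claw": 1},
  ],
)

```text
t: 4.4
tool_pos: [0.4722, -0.0976, 0.0422]
tool_rot: [3.034, 0.725, 0.019]
ft_force: [0.0, 0.2, -0.7]
gripper_width: 0.982
```

```bash
python3 plan.py .470 -.096 .043 -63 1
```

```text
t 4.40 p [ 0.4722 -0.0976  0.0422] th -63.14 tilt 1.43 j1 -17.6 j6 45.9 w 93.3mm F [ 0.   0.2 -0.7]
turn deg 0.14316014650110986 final j6 45.40529849800192
n 1
[-0.024, -0.048, -0.017, np.float64(-0.0004)]
```

```bash
sed -i "s/^dth=th-t0/print('zcol',M[:,2].round(4),'joints',j.round(2),'sum',round(j[1]+j[2]+j[4]-180,2))\ndth=th-t0/" plan.py; python3 plan.py .470 -.096 .043 -63 1
python3 - <<'E'
from h import *
for r in([-0.58831349, -3.08544131,  0.00326811],[-0.679, -3.063, 0.018],[2.29, 2.144, -0.015],[3.047, 0.73, -0.005],[3.038, 0.747, -0.004],[3.033, 0.747, 0.008],[3.033, 0.746, 0.012],[3.034, 0.725, 0.019]):
    print(R.from_rotvec(r).as_matrix()[:,2].round(4))
E
```

```text
t 4.40 p [ 0.4722 -0.0976  0.0422] th -63.14 tilt 1.43 j1 -17.6 j6 45.9 w 93.3mm F [ 0.   0.2 -0.7]
zcol [ 0.0169 -0.0185 -0.9997] joints [-17.58  -7.83 123.51  -0.81  63.08  45.92] sum -1.24
turn deg 0.14316014650110986 final j6 45.40529849800192
n 1
[-0.024, -0.048, -0.017, np.float64(-0.0004)]
[-9.0e-04 -1.9e-03 -1.0e+00]
[-0.0066 -0.0103 -0.9999]
[-0.0039 -0.0099 -0.9999]
[-0.0012 -0.0089 -1.    ]
[ 6.000e-04 -1.330e-02 -9.999e-01]
[ 0.0093 -0.0162 -0.9998]
[ 0.0118 -0.0158 -0.9998]
[ 0.017  -0.0187 -0.9997]
```

carry_out(
  targets=[
    {"xyz": [-0.03, 0, 0.02], "turn": 0, "claw": 0.3},
  ],
  newtons=5,
)

```text
t: 4.5
tool_pos: [0.4692, -0.0978, 0.039]
tool_rot: [3.036, 0.725, 0.014]
ft_force: [-0.1, -0.2, 0.6]
gripper_width: 0.956
```

```bash
cat > wait.py <<'E'
import sys
from plant import bot
for i in range(int(sys.argv[1])): bot.get_image('side')
s=bot.sense();print(s['t'],s['gripper_width']*95,s['ft_force'].round(1))
E
python3 wait.py 14; python3 plan.py .470 -.096 .043 -153 1
```

```text
5.2 45.98054946224576 [-1.6  2.8  2.3]
t 5.20 p [ 0.4709 -0.098   0.0414] th -63.15 tilt 1.40 j1 -17.7 j6 45.8 w 46.0mm F [-1.6  2.8  2.3]
zcol [ 0.0168 -0.0178 -0.9997] joints [-17.7   -7.93 123.68  -0.76  63.02  45.79] sum -1.23
turn deg -89.84596438399817 final j6 135.38716363815195
n 11
[0.0, -0.004, -0.003, np.float64(0.0227)]
[-0.0, -0.004, -0.003, np.float64(0.0227)]
[-0.001, -0.004, -0.003, np.float64(0.0227)]
[-0.001, -0.004, -0.003, np.float64(0.0227)]
[-0.002, -0.003, -0.003, np.float64(0.0227)]
[-0.002, -0.003, -0.003, np.float64(0.0227)]
[-0.003, -0.003, -0.003, np.float64(0.0227)]
[-0.003, -0.002, -0.003, np.float64(0.0227)]
[-0.003, -0.002, -0.003, np.float64(0.0227)]
[-0.004, -0.001, -0.003, np.float64(0.0227)]
[-0.004, -0.001, -0.003, np.float64(0.0227)]
```

carry_out(
  targets=[
    {"xyz": [0, 0, 0.01], "turn": 0, "claw": 0.95},
  ],
)

```text
t: 5.3
tool_pos: [0.4709, -0.098, 0.041]
tool_rot: [3.035, 0.725, 0.019]
ft_force: [0.0, 0.5, -0.6]
gripper_width: 0.522
```

```bash
python3 wait.py 7; python3 plan.py .472 -.097 .042 -153.1 1|head -5
```

```text
5.65 76.59286659637418 [-0.1  0.1 -0.1]
t 5.65 p [ 0.4709 -0.0982  0.0409] th -63.15 tilt 1.42 j1 -17.7 j6 45.8 w 76.6mm F [-0.1  0.1 -0.1]
zcol [ 0.0169 -0.0181 -0.9997] joints [-17.7   -7.88 123.69  -0.78  62.95  45.79] sum -1.24
turn deg -89.94880653441521 final j6 135.4533650625239
n 11
[0.003, -0.001, -0.002, np.float64(0.0227)]
```

carry_out(
  targets=[
    {"xyz": [0, 0, 0], "turn": 0.0227, "claw": 0.95},
    {"xyz": [0, 0, 0], "turn": 0.0227, "claw": 0.95},
    {"xyz": [0, 0, 0], "turn": 0.0227, "claw": 0.95},
    {"xyz": [0, 0, 0], "turn": 0.0227, "claw": 0.95},
    {"xyz": [0, 0, 0], "turn": 0.0227, "claw": 0.95},
    {"xyz": [0, 0, 0], "turn": 0.0227, "claw": 0.95},
    {"xyz": [0, 0, 0], "turn": 0.0227, "claw": 0.95},
    {"xyz": [0, 0, 0], "turn": 0.0227, "claw": 0.95},
  ],
)

```text
t: 6.45
tool_pos: [0.4715, -0.0991, 0.0412]
tool_rot: [2.929, -1.1, 0.038]
ft_force: [-0.3, 0.0, 0.7]
gripper_width: 0.95
```

```bash
python3 plan.py .470 -.097 .042 -153.1 1
```

```text
t 6.45 p [ 0.4715 -0.0991  0.0412] th -131.18 tilt 1.54 j1 -17.7 j6 113.8 w 90.2mm F [-0.3  0.   0.7]
zcol [ 0.0182 -0.0197 -0.9996] joints [-17.74  -7.86 123.65  -0.85  62.87 113.81] sum -1.34
turn deg -21.919561679966904 final j6 135.41408280925165
n 3
[-0.017, -0.004, -0.006, np.float64(0.0203)]
[-0.017, -0.002, -0.006, np.float64(0.0203)]
[-0.017, 0.001, -0.006, np.float64(0.0203)]
```

carry_out(
  targets=[
    {"xyz": [-0.02, 0, 0], "turn": 0.0203, "claw": 0.95},
    {"xyz": [-0.02, 0, 0], "turn": 0.0203, "claw": 0.95},
    {"xyz": [-0.02, 0, 0], "turn": 0.0203, "claw": 0.9},
    {"xyz": [0, 0, 0], "turn": 0, "claw": 0.3},
  ],
  newtons=25,
)

```text
t: 6.85
tool_pos: [0.4698, -0.0973, 0.0412]
tool_rot: [2.657, -1.663, 0.042]
ft_force: [-0.5, -0.3, -0.0]
gripper_width: 0.863
```

```bash
python3 wait.py 13; python3 plan.py .470 -.097 .20 -153.1 1
python3 - <<'E'
from plant import bot
import cv2
for n in('wrist','side'): cv2.imwrite(f'pics/{n}3.png',bot.get_image(n)[:,:,::-1])
i=cv2.imread('pics/side3.png')[150:290,160:340];cv2.imwrite('pics/side3c.png',cv2.resize(i,None,fx=4,fy=4,interpolation=cv2.INTER_CUBIC))
E
```

```text
7.5 44.13531085716961 [ 1.2 -1.3 -0.4]
t 7.50 p [ 0.4701 -0.0972  0.0413] th -154.06 tilt 1.61 j1 -17.6 j6 136.9 w 44.1mm F [ 1.2 -1.3 -0.4]
zcol [ 0.0195 -0.0204 -0.9996] joints [-17.57  -8.18 123.92  -0.87  62.85 136.89] sum -1.41
turn deg 0.9602268066980173 final j6 135.43301055719098
n 4
[0.02, -0.007, -0.793, np.float64(-0.0007)]
[0.02, -0.007, -0.793, np.float64(-0.0007)]
[0.02, -0.007, -0.793, np.float64(-0.0007)]
[0.02, -0.007, -0.793, np.float64(-0.0007)]
```

View pics/side3c.png

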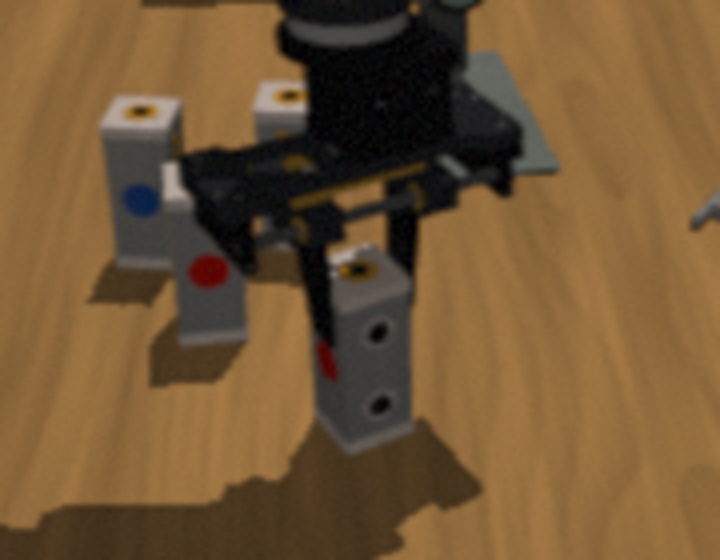

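View pics/wrist3.png

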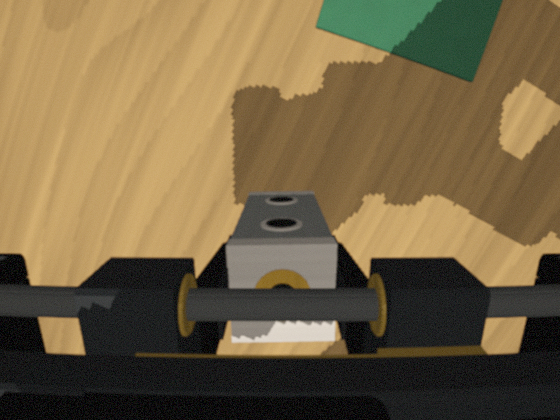

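carry_out(
  targets=[
    {"xyz": [0, 0, -0.4], "turn": 0, "claw": 0.3},
    {"xyz": [0, 0, -0.8], "turn": 0, "claw": 0.3},
    {"xyz": [0, 0, -0.9], "turn": 0, "claw": 0.3},
    {"xyz": [0, 0, -0.6], "turn": -0.01, "claw": 0.3},
  ],
  newtons=30,
)

```text
t: 8.0
tool_pos: [0.4587, -0.092, 0.1682]
tool_rot: [2.703, -1.572, 0.002]
ft_force: [1.0, -0.6, -4.1]
gripper_width: 0.464
```

```bash
python3 plan.py .571 .229 .18 7.2 1
```

```text
t 8.00 p [ 0.4587 -0.092   0.1682] th -150.37 tilt 0.82 j1 -17.4 j6 133.2 w 44.1mm F [ 1.  -0.6 -4.1]
zcol [-0.006  -0.013  -0.9999] joints [-17.35 -16.22 117.74  -0.83  78.58 133.18] sum 0.11
turn deg 157.56560266210522 final j6 9.82688314284232
n 19
[-0.235, -0.27, -0.017, np.float64(-0.023)]
[-0.194, -0.301, -0.018, np.float64(-0.023)]
[-0.148, -0.326, -0.017, np.float64(-0.023)]
[-0.1, -0.344, -0.017, np.float64(-0.023)]
[-0.049, -0.354, -0.017, np.float64(-0.023)]
[0.002, -0.358, -0.017, np.float64(-0.023)]
[0.054, -0.354, -0.016, np.float64(-0.023)]
[0.105, -0.342, -0.015, np.float64(-0.023)]
[0.153, -0.324, -0.015, np.float64(-0.023)]
[0.198, -0.298, -0.014, np.float64(-0.023)]
[0.239, -0.267, -0.013, np.float64(-0.023)]
[0.275, -0.229, -0.013, np.float64(-0.023)]
[0.305, -0.187, -0.012, np.float64(-0.023)]
[0.329, -0.141, -0.011, np.float64(-0.023)]
[0.346, -0.092, -0.011, np.float64(-0.023)]
[0.356, -0.042, -0.01, np.float64(-0.023)]
[0.358, 0.01, -0.009, np.float64(-0.023)]
[0.353, 0.062, -0.009, np.float64(-0.023)]
[0.34, 0.112, -0.008, np.float64(-0.023)]
```

carry_out(
  targets=[
    {"xyz": [-0.24, -0.27, -0.1], "turn": -0.023, "claw": 0.3},
    {"xyz": [-0.19, -0.3, -0.1], "turn": -0.023, "claw": 0.3},
    {"xyz": [-0.15, -0.33, -0.05], "turn": -0.023, "claw": 0.3},
    {"xyz": [-0.1, -0.34, 0], "turn": -0.023, "claw": 0.3},
    {"xyz": [-0.05, -0.35, 0], "turn": -0.023, "claw": 0.3},
    {"xyz": [0, -0.36, 0], "turn": -0.023, "claw": 0.3},
    {"xyz": [0.05, -0.35, 0], "turn": -0.023, "claw": 0.3},
    {"xyz": [0.1, -0.34, 0], "turn": -0.023, "claw": 0.3},
  ],
)

```text
t: 8.8
tool_pos: [0.4993, 0.0465, 0.1753]
tool_rot: [3.119, 0.224, -0.027]
ft_force: [0.8, 0.1, -3.4]
gripper_width: 0.462
```

```bash
python3 plan.py .571 .229 .16 7.2 1
```

```text
t 8.80 p [0.4993 0.0465 0.1753] th -81.77 tilt 1.27 j1 -0.2 j6 81.7 w 43.9mm F [ 0.8  0.1 -3.4]
zcol [-0.0159 -0.0155 -0.9998] joints [ -0.23 -11.13 112.89  -0.91  79.15  81.72] sum 0.91
turn deg 88.97079268851046 final j6 9.84962705546387
n 11
[0.177, -0.31, 0.021, np.float64(-0.0225)]
[0.219, -0.282, 0.02, np.float64(-0.0225)]
[0.256, -0.249, 0.02, np.float64(-0.0225)]
[0.289, -0.21, 0.02, np.float64(-0.0225)]
[0.315, -0.168, 0.02, np.float64(-0.0225)]
[0.336, -0.122, 0.02, np.float64(-0.0225)]
[0.349, -0.073, 0.021, np.float64(-0.0225)]
[0.356, -0.023, 0.021, np.float64(-0.0225)]
[0.356, 0.027, 0.022, np.float64(-0.0225)]
[0.349, 0.077, 0.023, np.float64(-0.0225)]
[0.334, 0.125, 0.024, np.float64(-0.0225)]
```

carry_out(
  targets=[
    {"xyz": [0.18, -0.31, 0.02], "turn": -0.0225, "claw": 0.3},
    {"xyz": [0.22, -0.28, 0.02], "turn": -0.0225, "claw": 0.3},
    {"xyz": [0.26, -0.25, 0.02], "turn": -0.0225, "claw": 0.3},
    {"xyz": [0.29, -0.21, 0.02], "turn": -0.0225, "claw": 0.3},
    {"xyz": [0.32, -0.17, 0.02], "turn": -0.0225, "claw": 0.3},
    {"xyz": [0.34, -0.12, 0.02], "turn": -0.0225, "claw": 0.3},
    {"xyz": [0.35, -0.07, 0.02], "turn": -0.0225, "claw": 0.3},
    {"xyz": [0.36, -0.02, 0.02], "turn": -0.0225, "claw": 0.3},
  ],
)

```text
t: 9.6
tool_pos: [0.5411, 0.1851, 0.1493]
tool_rot: [-2.469, -1.925, 0.072]
ft_force: [-0.2, -0.0, -4.1]
gripper_width: 0.463
```

```bash
python3 plan.py .571 .229 .0963 7.2 1
```

```text
t 9.60 p [0.5411 0.1851 0.1493] th -14.14 tilt 2.69 j1 13.8 j6 28.1 w 44.0mm F [-0.2 -0.  -4.1]
zcol [-0.0421 -0.0207 -0.9989] joints [ 13.83   0.49 104.67  -0.59  77.47  28.08] sum 2.63
turn deg 21.340926912206506 final j6 9.774485336692699
n 3
[0.343, 0.134, 0.339, np.float64(-0.0198)]
[0.325, 0.174, 0.338, np.float64(-0.0198)]
[0.303, 0.212, 0.337, np.float64(-0.0198)]
```

carry_out(
  targets=[
    {"xyz": [0.34, 0.13, 0.15], "turn": -0.0198, "claw": 0.3},
    {"xyz": [0.32, 0.17, 0.2], "turn": -0.0198, "claw": 0.3},
    {"xyz": [0.3, 0.21, 0.2], "turn": -0.0198, "claw": 0.3},
  ],
)

```text
t: 9.9
tool_pos: [0.5691, 0.2309, 0.1152]
tool_rot: [-2.041, -2.359, 0.076]
ft_force: [-0.3, -0.5, -4.3]
gripper_width: 0.46
```

```bash
python3 plan.py .5705 .229 .0963 7.2 1
```

```text
t 9.90 p [0.5691 0.2309 0.1152] th 8.26 tilt 3.05 j1 17.3 j6 9.2 w 43.7mm F [-0.3 -0.5 -4.3]
zcol [-0.0481 -0.023  -0.9986] joints [ 17.31   7.6  100.57  -0.45  74.85   9.16] sum 3.02
turn deg -1.0614985766438982 final j6 9.784587156689671
n 1
[-0.037, 0.042, 0.377, np.float64(0.0029)]
```

carry_out(
  targets=[
    {"xyz": [0, 0, 0.28], "turn": 0.003, "claw": 0.3},
  ],
)

```text
t: 10.0
tool_pos: [0.5686, 0.2319, 0.0998]
tool_rot: [-2.061, -2.341, 0.077]
ft_force: [0.6, -0.2, -3.9]
gripper_width: 0.461
```

```bash
python3 wait.py 3; python3 plan.py .569 .2308 .0963 7.2 1
python3 - <<'E'
from plant import bot
import cv2
cv2.imwrite('pics/side4.png',bot.get_image('side')[:,:,::-1])
cv2.imwrite('pics/top4.png',bot.get_image('top')[:,:,::-1])
i=cv2.imread('pics/side4.png')[90:200,200:350];cv2.imwrite('pics/side4c.png',cv2.resize(i,None,fx=5,fy=5,interpolation=cv2.INTER_CUBIC))
i=cv2.imread('pics/top4.png')[165:265,85:235];cv2.imwrite('pics/top4c.png',cv2.resize(i,None,fx=5,fy=5,interpolation=cv2.INTER_CUBIC))
E
```

```text
10.15 44.07670346613504 [-0.8 -0.5 -4.3]
t 10.15 p [0.566  0.2295 0.0982] th 7.08 tilt 3.42 j1 17.3 j6 10.3 w 44.1mm F [-0.8 -0.5 -4.3]
zcol [-0.054  -0.0252 -0.9982] joints [ 17.29   8.32 101.51  -0.48  73.56  10.32] sum 3.39
turn deg 0.1171242957433698 final j6 10.000062216523371
n 1
[0.018, 0.066, 0.033, np.float64(-0.0003)]
```

View pics/side4c.png

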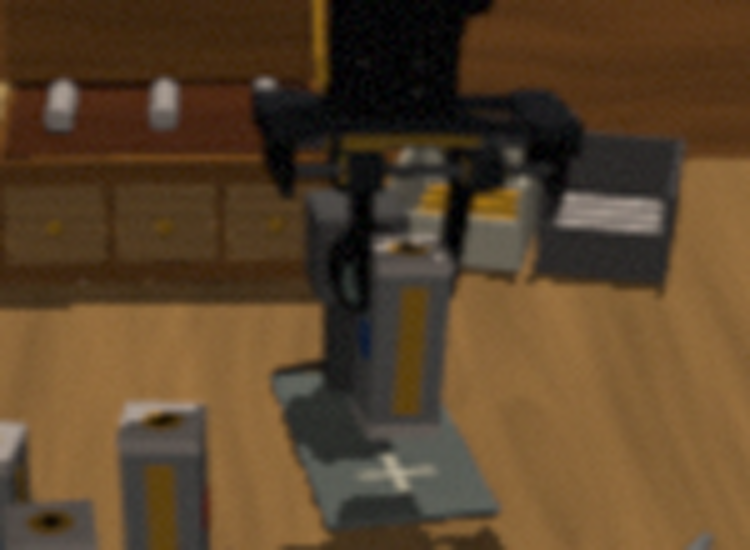

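View pics/top4c.png

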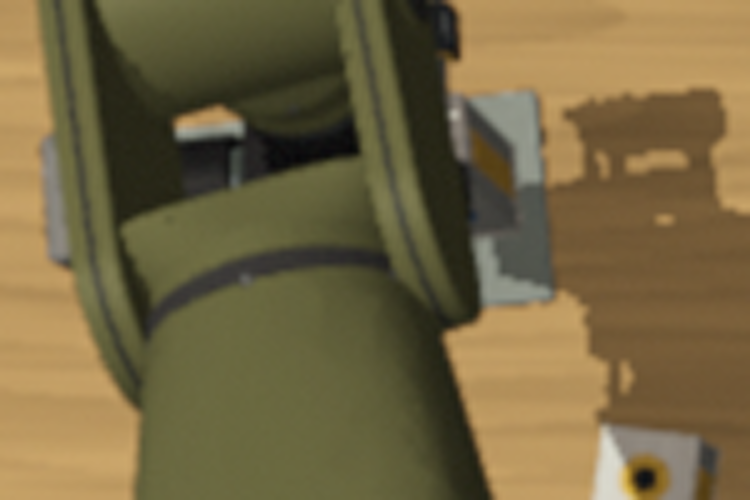

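```bash
cat > face.py <<'E'
from plant import bot
from h import *
import sys,cv2
# overlay ideal lug on side crop: args in out
c=bot.calibration('side')
A=np.array([.5698,.2312]);a=np.radians(97.2);u=np.array([np.cos(a),np.sin(a)]);v=np.array([-u[1],u[0]])
im=cv2.imread(sys.argv[1])[90:200,200:350];im=cv2.resize(im,None,fx=5,fy=5,interpolation=cv2.INTER_CUBIC)
for z in(.055,.165):
    P=[[*(A+su*.022*u+sv*.022*v),z] for su,sv in((-1,-1),(-1,1),(1,1),(1,-1))]
    q=((proj(c,P)-[200,90])*5+2).round().astype(int)
    cv2.polylines(im,[q.reshape(-1,1,2)],True,(255,0,255) if z<.1 else (0,255,255),1)
cv2.imwrite(sys.argv[2],im)
E
python3 face.py pics/side4.png pics/f4.png
```

```text
(no output)
```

View pics/f4.png

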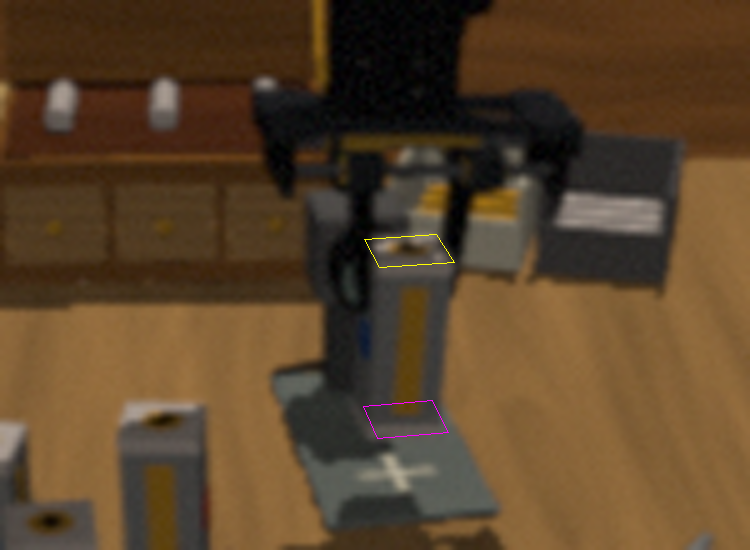

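carry_out(
  targets=[
    {"xyz": [0.03, 0.08, 0.0], "turn": 0, "claw": 0.3},
  ],
)

```text
t: 10.35
tool_pos: [0.5719, 0.2315, 0.1018]
tool_rot: [-2.067, -2.338, 0.076]
ft_force: [0.0, -0.0, -4.0]
gripper_width: 0.465
```

```bash
python3 wait.py 13; python3 plan.py .555 .085 .16 7.2 1
python3 - <<'E'
from plant import bot
import cv2
cv2.imwrite('pics/side5.png',bot.get_image('side')[:,:,::-1])
E
python3 face.py pics/side5.png pics/f5.png
```

```text
11.0 43.83193488065873 [ 0.  -0.1 -3.9]
t 11.00 p [0.5716 0.2319 0.1008] th 7.09 tilt 3.11 j1 17.3 j6 10.4 w 43.8mm F [ 0.  -0.1 -3.9]
zcol [-0.049  -0.0235 -0.9985] joints [ 17.33   8.71 100.8   -0.47  73.57  10.36] sum 3.08
turn deg 0.1077722847509408 final j6 -3.8420641370140514
n 4
[-0.723, -0.188, -0.274, np.float64(-0.0001)]
[-0.723, -0.189, -0.274, np.float64(-0.0001)]
[-0.723, -0.189, -0.274, np.float64(-0.0001)]
[-0.723, -0.189, -0.274, np.float64(-0.0001)]
```

View pics/f5.png

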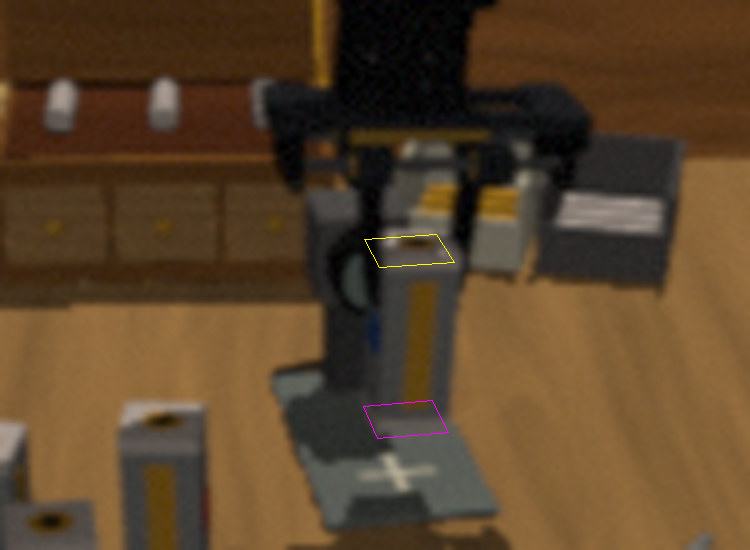

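carry_out(
  targets=[
    {"xyz": [-0.85, -0.2, -0.03], "turn": 0, "claw": 0.3},
    {"xyz": [-0.95, -0.2, -0.03], "turn": 0, "claw": 0.3},
    {"xyz": [-0.9, -0.2, 0.2], "turn": 0, "claw": 0.3},
    {"xyz": [-0.3, 0, 0.4], "turn": 0, "claw": 0.3},
  ],
)

```text
t: 11.45
tool_pos: [0.5624, 0.0776, 0.0813]
tool_rot: [-2.06, -2.351, 0.068]
ft_force: [0.3, 1.2, -3.9]
gripper_width: 0.465
```

```bash
python3 plan.py .555 .085 .0413 7.2 1
```

```text
t 11.45 p [0.5624 0.0776 0.0813] th 7.51 tilt 2.63 j1 3.1 j6 -4.0 w 44.2mm F [ 0.3  1.2 -3.9]
zcol [-0.0398 -0.0227 -0.9989] joints [  3.11   3.34 108.61  -1.25  70.4   -3.97] sum 2.35
turn deg -0.30828559850178383 final j6 -3.5384837147039825
n 1
[0.18, -0.094, 0.802, np.float64(0.0009)]
```

carry_out(
  targets=[
    {"xyz": [0, 0, 0.35], "turn": 0, "claw": 0.3},
    {"xyz": [0, 0, 0.25], "turn": 0, "claw": 0.3},
    {"xyz": [0, 0, 0.12], "turn": 0, "claw": 0.3},
    {"xyz": [0, 0, 0.1], "turn": 0, "claw": 0.3},
  ],
)

```text
t: 11.85
tool_pos: [0.5604, 0.0732, 0.0419]
tool_rot: [-2.064, -2.346, 0.072]
ft_force: [-13.5, -4.1, 36.9]
gripper_width: 0.461
```

```bash
python3 plan.py .555 .085 .0413 7.2 1|head -3
```

```text
t 11.85 p [0.5604 0.0732 0.0419] th 7.28 tilt 2.81 j1 2.7 j6 -4.0 w 43.8mm F [-13.5  -4.1  36.9]
zcol [-0.0426 -0.0241 -0.9988] joints [  2.73   5.69 110.27  -1.38  66.55  -3.99] sum 2.51
turn deg -0.07777030609038604 final j6 -3.407758883617295
```

carry_out(
  targets=[
    {"xyz": [0, 0, 0.03], "turn": 0, "claw": 0.3},
    {"xyz": [0, 0, 0.03], "turn": 0, "claw": 0.3},
    {"xyz": [0, 0, 0.03], "turn": 0, "claw": 0.3},
  ],
)

```text
t: 12.15
tool_pos: [0.5625, 0.0741, 0.0421]
tool_rot: [-2.063, -2.351, 0.071]
ft_force: [-5.7, -2.3, 8.2]
gripper_width: 0.46
```

```bash
python3 plan.py .555 .085 .0413 7.2 1|head -3
```

```text
t 12.15 p [0.5625 0.0741 0.0421] th 7.45 tilt 2.68 j1 2.9 j6 -4.0 w 43.7mm F [-5.7 -2.3  8.2]
zcol [-0.0392 -0.0256 -0.9989] joints [  2.87   5.81 110.11  -1.48  66.4   -3.99] sum 2.33
turn deg -0.2484722657191476 final j6 -3.3662349953410553
```

carry_out(
  targets=[
    {"xyz": [0, 0, 0], "turn": 0, "claw": 0.6},
    {"xyz": [0, 0, 0], "turn": 0, "claw": 0.6},
    {"xyz": [0, 0, 0.2], "turn": 0, "claw": 0.6},
    {"xyz": [0, 0, 0], "turn": 0, "claw": 0.3},
  ],
)

```text
t: 12.55
tool_pos: [0.5637, 0.0751, 0.0325]
tool_rot: [-2.063, -2.355, 0.066]
ft_force: [-1.5, -0.6, -0.5]
gripper_width: 0.555
```

```bash
python3 wait.py 5; python3 plan.py .555 .085 .0413 7.2 1|head -3
```

```text
12.8 43.68240947970063 [-1.6  0.7 -1.4]
t 12.80 p [0.5647 0.0751 0.034 ] th 7.51 tilt 2.37 j1 2.9 j6 -4.0 w 43.7mm F [-1.6  0.7 -1.4]
zcol [-0.0333 -0.0246 -0.9991] joints [  2.93   6.41 110.32  -1.44  65.25  -3.97] sum 1.99
turn deg -0.30729353957771366 final j6 -3.354407201071834
```

```bash
cat > lugfit.py <<'E'
# overlay lug at x y yaw z0 on side image crop
from plant import bot
from h import *
import sys,cv2
x,y,yaw,z0=map(float,sys.argv[3:7]); c=bot.calibration('side')
a=np.radians(yaw);u=np.array([np.cos(a),np.sin(a)]);v=np.array([-u[1],u[0]]);A=np.array([x,y])
q0=proj(c,[[x,y,z0+.055]])[0]; o=(q0-[60,50]).astype(int)
im=cv2.imread(sys.argv[1])[o[1]:o[1]+100,o[0]:o[0]+120];im=cv2.resize(im,None,fx=6,fy=6,interpolation=cv2.INTER_CUBIC)
for z in(z0,z0+.11):
    P=[[*(A+su*.022*u+sv*.022*v),z] for su,sv in((-1,-1),(-1,1),(1,1),(1,-1))]
    q=((proj(c,P)-o)*6+2.5).round().astype(int)
    cv2.polylines(im,[q.reshape(-1,1,2)],True,(255,0,255) if z==z0 else (0,255,255),1)
cv2.imwrite(sys.argv[2],im)
E
cat > snap.py <<'E'
import sys,cv2
from plant import bot
for n in sys.argv[1:]:
    cam=''.join(ch for ch in n if not ch.isdigit()); cv2.imwrite(f'pics/{n}.png',bot.get_image(cam)[:,:,::-1])
E
python3 snap.py side6; python3 lugfit.py pics/side6.png pics/f6.png .5663 .0776 97.3 0
```

```text
(no output)
```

View pics/f6.png

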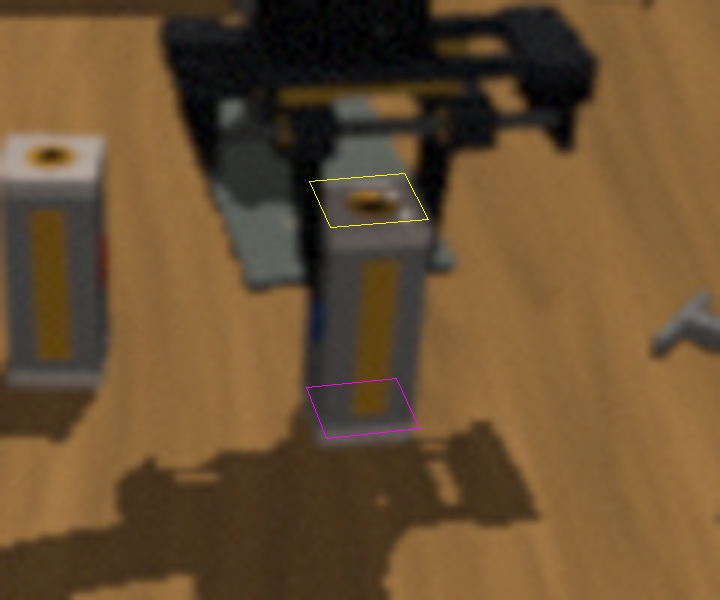

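carry_out(
  targets=[
    {"xyz": [0, 0, -0.6], "turn": 0, "claw": 0.3},
    {"xyz": [0.6, 0.05, -0.7], "turn": 0, "claw": 0.3},
    {"xyz": [0.85, 0.1, -0.1], "turn": 0, "claw": 0.3},
    {"xyz": [0.85, 0.13, -0.03], "turn": 0, "claw": 0.3},
    {"xyz": [0.5, 0.1, -0.03], "turn": 0, "claw": 0.3},
  ],
)

```text
t: 13.35
tool_pos: [0.5667, 0.2192, 0.1013]
tool_rot: [-2.072, -2.345, 0.065]
ft_force: [0.1, -0.1, -4.1]
gripper_width: 0.462
```

```bash
python3 wait.py 1;python3 plan.py .568 .229 .089 7.2 1
```

```text
13.4 43.98587401064538 [-0.9  2.  -3.1]
t 13.40 p [0.5668 0.2224 0.1013] th 7.17 tilt 2.38 j1 16.7 j6 9.7 w 44.0mm F [-0.9  2.  -3.1]
zcol [-0.036  -0.0206 -0.9991] joints [ 16.66   7.18 102.43  -0.57  72.71   9.66] sum 2.32
turn deg 0.03378757158322632 final j6 9.907836415945418
n 1
[0.132, 0.051, 0.242, np.float64(-0.0001)]
```

carry_out(
  targets=[
    {"xyz": [0.12, 0.06, 0.23], "turn": 0, "claw": 0.3},
  ],
)

```text
t: 13.5
tool_pos: [0.5697, 0.2298, 0.0905]
tool_rot: [-2.068, -2.349, 0.057]
ft_force: [0.7, -0.2, -4.1]
gripper_width: 0.459
```

```bash
python3 wait.py 3;python3 plan.py .568 .229 .089 7.2 1
```

```text
13.65 43.75280256087135 [ 0.1  0.5 -4.2]
t 13.65 p [0.567  0.2279 0.0869] th 7.18 tilt 2.63 j1 17.1 j6 10.1 w 43.8mm F [ 0.1  0.5 -4.2]
zcol [-0.0401 -0.0222 -0.9989] joints [ 17.15   8.41 102.54  -0.57  71.63  10.14] sum 2.57
turn deg 0.01762004678338247 final j6 9.915893643691543
n 1
[0.019, 0.021, -0.043, np.float64(-0.0)]
```

```bash
python3 wait.py 10; python3 snap.py side7; python3 face.py pics/side7.png pics/f7.png; python3 plan.py .555 .075 .034 90 1|head -5
```

```text
14.15 43.930026586925855 [-0.   0.3 -3.2]
t 14.20 p [0.5687 0.2283 0.0898] th 7.15 tilt 2.36 j1 17.1 j6 10.2 w 43.9mm F [-0.1  0.4 -4.2]
zcol [-0.0358 -0.0206 -0.9991] joints [ 17.13   8.27 102.39  -0.55  71.64  10.15] sum 2.31
turn deg 82.85139198345111 final j6 -87.61923273802253
n 10
[-0.299, -0.061, 0.119, np.float64(-0.023)]
```

View pics/f7.png

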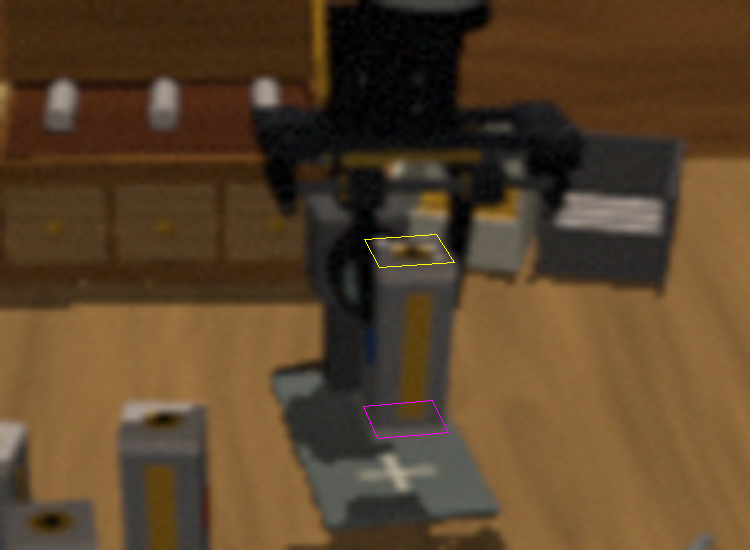

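```bash
python3 wait.py 5; python3 plan.py .562 .075 .075 90 1
```

```text
14.45 43.928135169238175 [ 0.5 -0.  -3.5]
t 14.45 p [0.5685 0.2285 0.0896] th 7.17 tilt 2.38 j1 17.2 j6 10.2 w 43.9mm F [ 0.5 -0.  -3.5]
zcol [-0.036  -0.0207 -0.9991] joints [ 17.15   8.28 102.4   -0.55  71.64  10.15] sum 2.32
turn deg 82.83101331100546 final j6 -87.64675148101757
n 10
[-0.302, -0.05, 0.036, np.float64(-0.023)]
[-0.292, -0.093, 0.037, np.float64(-0.023)]
[-0.275, -0.134, 0.039, np.float64(-0.023)]
[-0.253, -0.173, 0.04, np.float64(-0.023)]
[-0.225, -0.207, 0.041, np.float64(-0.023)]
[-0.193, -0.238, 0.041, np.float64(-0.023)]
[-0.156, -0.263, 0.042, np.float64(-0.023)]
[-0.116, -0.283, 0.042, np.float64(-0.023)]
[-0.074, -0.297, 0.042, np.float64(-0.023)]
[-0.031, -0.304, 0.041, np.float64(-0.023)]
```

carry_out(
  targets=[
    {"xyz": [-0.5, -0.05, -0.02], "turn": -0.023, "claw": 0.3},
    {"xyz": [-0.5, -0.14, 0], "turn": -0.023, "claw": 0.3},
    {"xyz": [-0.5, -0.22, 0], "turn": -0.023, "claw": 0.3},
    {"xyz": [-0.35, -0.24, 0], "turn": -0.023, "claw": 0.3},
    {"xyz": [-0.2, -0.2, 0], "turn": -0.023, "claw": 0.3},
    {"xyz": [-0.15, -0.2, 0], "turn": -0.023, "claw": 0.3},
    {"xyz": [-0.12, -0.2, 0], "turn": -0.023, "claw": 0.3},
    {"xyz": [-0.1, -0.2, 0.1], "turn": -0.023, "claw": 0.3},
  ],
)

```text
t: 15.25
tool_pos: [0.5684, 0.076, 0.0899]
tool_rot: [-0.38, -3.087, 0.037]
ft_force: [0.4, -0.9, -4.4]
gripper_width: 0.459
```

```bash
python3 plan.py .562 .075 .035 90 1
```

```text
t 15.25 p [0.5684 0.076  0.0899] th 75.99 tilt 2.23 j1 2.9 j6 -72.7 w 43.6mm F [ 0.4 -0.9 -4.4]
zcol [-0.0333 -0.0201 -0.9992] joints [  2.85   3.26 107.8   -1.11  70.91 -72.73] sum 1.97
turn deg 14.011746025766826 final j6 -87.40889451450035
n 2
[0.045, -0.01, 0.551, np.float64(-0.0195)]
[0.047, -0.003, 0.551, np.float64(-0.0195)]
```

carry_out(
  targets=[
    {"xyz": [0, 0, 0.45], "turn": -0.0195, "claw": 0.3},
    {"xyz": [0, 0, 0.4], "turn": -0.015, "claw": 0.3},
    {"xyz": [0, 0, 0.1], "turn": 0, "claw": 0.3},
  ],
)

```text
t: 15.55
tool_pos: [0.5683, 0.0733, 0.0429]
tool_rot: [-0.031, -3.112, 0.032]
ft_force: [-0.1, -0.3, -4.2]
gripper_width: 0.46
```

```bash
python3 plan.py .562 .075 .034 -90 1|head -4
```

```text
t 15.55 p [0.5683 0.0733 0.0429] th 88.86 tilt 2.06 j1 2.6 j6 -85.7 w 43.7mm F [-0.1 -0.3 -4.2]
zcol [-0.0297 -0.0203 -0.9994] joints [  2.6    6.02 109.78  -1.19  65.96 -85.75] sum 1.76
turn deg -178.86308689846544 final j6 92.705048896468
n 21
```

carry_out(
  targets=[
    {"xyz": [0, 0, 0.12], "turn": 0, "claw": 0.3},
    {"xyz": [0, 0, 0.05], "turn": 0, "claw": 0.3},
    {"xyz": [0, 0, 0], "turn": 0, "claw": 0.95},
  ],
)

```text
t: 15.85
tool_pos: [0.5689, 0.0732, 0.0361]
tool_rot: [-0.038, -3.113, 0.033]
ft_force: [-0.9, -0.3, 0.4]
gripper_width: 0.502
```

```bash
python3 wait.py 7; python3 plan.py .5683 .0733 .034 -90 1|head -5
```

```text
16.2 73.89815401446475 [-0.6 -0.   0.1]
t 16.20 p [0.5686 0.0733 0.0356] th 88.68 tilt 2.04 j1 2.6 j6 -85.5 w 73.9mm F [-0.6 -0.   0.1]
zcol [-0.0292 -0.0203 -0.9994] joints [  2.6    6.55 110.    -1.2   65.18 -85.54] sum 1.73
turn deg -178.67507343486787 final j6 92.52902831127503
n 21
[0.0, 0.0, 0.001, np.float64(0.0236)]
```

carry_out(
  targets=[
    {"xyz": [0, 0, 0], "turn": 0.0236, "claw": 0.95},
    {"xyz": [0, 0, 0], "turn": 0.0236, "claw": 0.95},
    {"xyz": [0, 0, 0], "turn": 0.0236, "claw": 0.95},
    {"xyz": [0, 0, 0], "turn": 0.0236, "claw": 0.95},
    {"xyz": [0, 0, 0], "turn": 0.0236, "claw": 0.95},
    {"xyz": [0, 0, 0], "turn": 0.0236, "claw": 0.95},
    {"xyz": [0, 0, 0], "turn": 0.0236, "claw": 0.95},
    {"xyz": [0, 0, 0], "turn": 0.0236, "claw": 0.95},
  ],
)

```text
t: 17.0
tool_pos: [0.5702, 0.0737, 0.0375]
tool_rot: [-1.804, -2.56, 0.048]
ft_force: [0.5, -1.6, -0.0]
gripper_width: 0.95
```

carry_out(
  targets=[
    {"xyz": [0, 0, 0], "turn": 0.0236, "claw": 0.95},
    {"xyz": [0, 0, 0], "turn": 0.0236, "claw": 0.95},
    {"xyz": [0, 0, 0], "turn": 0.0236, "claw": 0.95},
    {"xyz": [0, 0, 0], "turn": 0.0236, "claw": 0.95},
    {"xyz": [0, 0, 0], "turn": 0.0236, "claw": 0.95},
    {"xyz": [0, 0, 0], "turn": 0.0236, "claw": 0.95},
    {"xyz": [0, 0, 0], "turn": 0.0236, "claw": 0.95},
    {"xyz": [0, 0, 0], "turn": 0.0236, "claw": 0.95},
  ],
)

```text
t: 17.8
tool_pos: [0.5717, 0.074, 0.0393]
tool_rot: [2.933, 1.094, -0.042]
ft_force: [-0.3, 0.5, 0.7]
gripper_width: 0.952
```

```bash
python3 plan.py .5686 .0733 .034 -91.3 1
```

```text
t 17.80 p [0.5717 0.074  0.0393] th -49.11 tilt 1.66 j1 2.6 j6 52.3 w 90.4mm F [-0.3  0.5  0.7]
zcol [-0.0216 -0.0194 -0.9996] joints [  2.64   6.37 109.78  -1.16  65.14  52.25] sum 1.29
turn deg -42.18970667580681 final j6 93.79228568701097
n 5
[-0.011, -0.006, 0.022, np.float64(0.0234)]
[-0.012, -0.004, 0.022, np.float64(0.0234)]
[-0.012, -0.002, 0.022, np.float64(0.0234)]
[-0.012, -0.001, 0.022, np.float64(0.0234)]
[-0.012, 0.001, 0.022, np.float64(0.0234)]
```

carry_out(
  targets=[
    {"xyz": [-0.02, 0, 0.02], "turn": 0.0234, "claw": 0.95},
    {"xyz": [-0.02, 0, 0.03], "turn": 0.0234, "claw": 0.95},
    {"xyz": [-0.02, 0, 0.03], "turn": 0.0234, "claw": 0.95},
    {"xyz": [-0.02, 0, 0.03], "turn": 0.0234, "claw": 0.8},
    {"xyz": [-0.02, 0, 0.03], "turn": 0.0234, "claw": 0.7},
    {"xyz": [0, 0, 0.01], "turn": 0, "claw": 0.3},
  ],
)

```text
t: 18.4
tool_pos: [0.5683, 0.0721, 0.0332]
tool_rot: [3.122, -0.057, -0.028]
ft_force: [-0.6, -0.0, -0.2]
gripper_width: 0.756
```

```bash
python3 wait.py 9; python3 plan.py .5686 .0733 .05 7.2 1
```

```text
18.85 44.0541846046662 [0.3 0.  0.3]
t 18.85 p [0.5685 0.0721 0.0334] th -92.04 tilt 1.51 j1 2.5 j6 95.0 w 44.1mm F [0.3 0.  0.3]
zcol [-0.0182 -0.019  -0.9997] joints [  2.46   6.23 110.57  -1.16  64.3   95.02] sum 1.09
turn deg 99.24103684030082 final j6 -4.686343742855385
n 12
[-0.0, -0.001, -0.028, np.float64(-0.023)]
[-0.0, -0.001, -0.028, np.float64(-0.023)]
[0.0, -0.001, -0.028, np.float64(-0.023)]
[0.0, -0.001, -0.028, np.float64(-0.023)]
[0.001, -0.001, -0.028, np.float64(-0.023)]
[0.001, -0.001, -0.028, np.float64(-0.023)]
[0.001, -0.001, -0.028, np.float64(-0.023)]
[0.001, -0.0, -0.028, np.float64(-0.023)]
[0.001, -0.0, -0.028, np.float64(-0.023)]
[0.001, 0.0, -0.028, np.float64(-0.023)]
[0.001, 0.0, -0.028, np.float64(-0.023)]
[0.001, 0.001, -0.028, np.float64(-0.023)]
```

Gripped. Lift slightly and rotate.

carry_out(
  targets=[
    {"xyz": [0, 0, -0.4], "turn": 0, "claw": 0.3},
    {"xyz": [0, 0, -0.1], "turn": -0.0235, "claw": 0.3},
    {"xyz": [0, 0, -0.01], "turn": -0.0235, "claw": 0.3},
    {"xyz": [0, 0, -0.01], "turn": -0.0235, "claw": 0.3},
    {"xyz": [0, 0, -0.01], "turn": -0.0235, "claw": 0.3},
    {"xyz": [0, 0, -0.01], "turn": -0.0235, "claw": 0.3},
    {"xyz": [0, 0, -0.01], "turn": -0.0235, "claw": 0.3},
    {"xyz": [0, 0, -0.01], "turn": -0.0235, "claw": 0.3},
  ],
)

```text
t: 19.65
tool_pos: [0.5603, 0.0725, 0.052]
tool_rot: [-2.742, -1.531, 0.065]
ft_force: [0.2, -0.1, -4.1]
gripper_width: 0.465
```

```bash
python3 plan.py .5686 .0733 .034 7.2 1
```

```text
t 19.65 p [0.5603 0.0725 0.052 ] th -31.65 tilt 2.37 j1 2.5 j6 34.6 w 44.1mm F [ 0.2 -0.1 -4.1]
zcol [-0.0364 -0.0195 -0.9991] joints [  2.52   4.7  110.25  -1.11  67.19  34.6 ] sum 2.14
turn deg 38.850960612580934 final j6 -4.78085227028749
n 5
[0.023, 0.028, 0.071, np.float64(-0.0216)]
[0.019, 0.03, 0.071, np.float64(-0.0216)]
[0.015, 0.032, 0.071, np.float64(-0.0216)]
[0.011, 0.034, 0.071, np.float64(-0.0216)]
[0.006, 0.035, 0.071, np.float64(-0.0216)]
```

carry_out(
  targets=[
    {"xyz": [0.02, 0.03, 0.02], "turn": -0.0218, "claw": 0.3},
    {"xyz": [0.02, 0.03, 0.04], "turn": -0.0218, "claw": 0.3},
    {"xyz": [0.02, 0.03, 0.04], "turn": -0.0218, "claw": 0.3},
    {"xyz": [0.01, 0.03, 0.03], "turn": -0.0218, "claw": 0.3},
    {"xyz": [0.01, 0.03, 0.03], "turn": -0.0218, "claw": 0.3},
  ],
)

```text
t: 20.15
tool_pos: [0.5627, 0.074, 0.0364]
tool_rot: [-2.015, -2.378, 0.072]
ft_force: [0.3, -0.2, -3.9]
gripper_width: 0.463
```

```bash
python3 plan.py .5686 .0733 .034 7.2 1
```

```text
t 20.15 p [0.5627 0.074  0.0364] th 9.43 tilt 2.99 j1 2.7 j6 -6.3 w 44.0mm F [ 0.3 -0.2 -3.9]
zcol [-0.0482 -0.0198 -0.9986] joints [  2.65   6.55 109.93  -1.1   66.34  -6.33] sum 2.81
turn deg -2.2296332808875237 final j6 -4.76003303935529
n 1
[-0.033, 0.116, 0.043, np.float64(0.0062)]
```

carry_out(
  targets=[
    {"xyz": [0, 0, 0.06], "turn": 0.006, "claw": 0.3},
    {"xyz": [0, 0, 0.06], "turn": 0, "claw": 0.3},
    {"xyz": [0, 0, 0.03], "turn": 0, "claw": 0.65},
    {"xyz": [0, 0, 0], "turn": 0, "claw": 0.65},
  ],
)

```text
t: 20.55
tool_pos: [0.5628, 0.0745, 0.0336]
tool_rot: [-2.055, -2.342, 0.074]
ft_force: [-0.3, 0.2, -0.4]
gripper_width: 0.575
```

```bash
python3 wait.py 1; python3 plan.py .5686 .0733 .034 7.2 1
```

```text
20.6 58.252593364463046 [ 0.1 -0.3 -0.8]
t 20.60 p [0.5629 0.0745 0.0335] th 7.46 tilt 3.06 j1 2.7 j6 -4.3 w 58.3mm F [ 0.1 -0.3 -0.8]
zcol [-0.0497 -0.0194 -0.9986] joints [  2.68   6.84 109.93  -1.07  66.14  -4.34] sum 2.9
turn deg -0.25938741336310134 final j6 -4.771386097308709
n 1
[-0.038, 0.11, -0.015, np.float64(0.0007)]
```

carry_out(
  targets=[
    {"xyz": [0, 0, 0], "turn": 0, "claw": 0.3},
  ],
)

```text
t: 20.7
tool_pos: [0.5628, 0.0744, 0.0332]
tool_rot: [-2.055, -2.343, 0.074]
ft_force: [0.1, 0.0, 0.2]
gripper_width: 0.599
```

```bash
python3 wait.py 3; python3 snap.py side8 wrist8; python3 plan.py .5686 .0733 .034 7.2 1|head -2; python3 lugfit.py pics/side8.png pics/f8.png .565 .0764 97.3 0
```

```text
20.85 47.043878104674214 [-0.5  1.4  0.6]
t 20.95 p [0.5626 0.0744 0.0333] th 7.46 tilt 3.09 j1 2.7 j6 -4.3 w 44.0mm F [-0.9  0.1  0.3]
zcol [-0.0502 -0.0195 -0.9985] joints [  2.68   6.85 109.94  -1.07  66.14  -4.34] sum 2.93
```

View pics/f8.png

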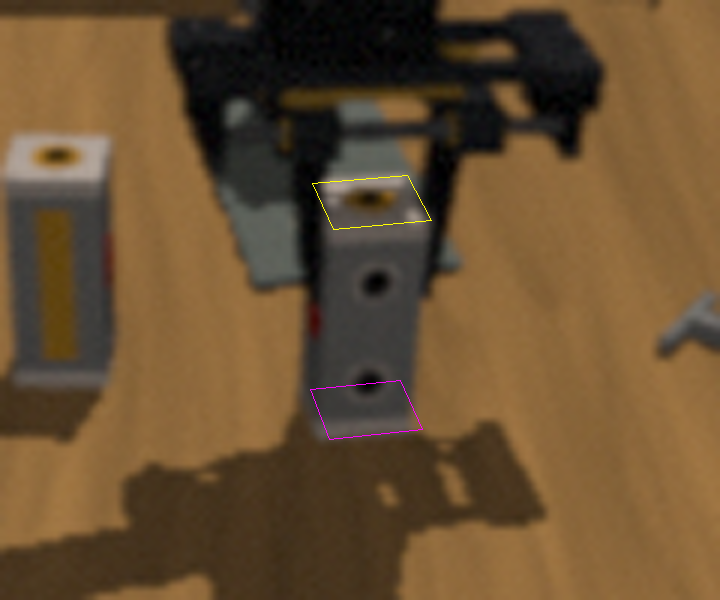

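View pics/wrist8.png

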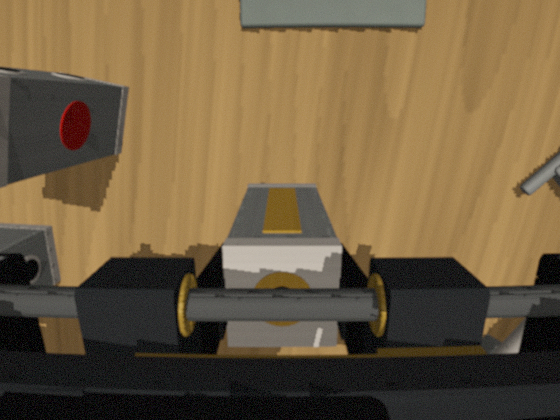

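Run:
```python
from plant import bot
from h import *
c=bot.calibration('wrist');a=np.radians(97.4);u=np.array([np.cos(a),np.sin(a)])
for z,P in((.11,[(226,240),(340,240)]),(0,[(247.5,184.5),(319,185)])):
    q=unproj(c,P,z)[:,:2];print(z,q.round(4).tolist(),'axis',(q.mean(0)-.022*u).round(4),np.linalg.norm(q[1]-q[0]).round(4))
# plate front edge
q=unproj(c,[(242,26),(424,24)],.006)[:,:2];print(q.round(4).tolist(), np.linalg.norm(q[1]-q[0]),np.degrees(np.arctan2(*(q[1]-q[0])[::-1])),'cross',(q.mean(0)+.055*np.array([np.cos(np.radians(97.2)),np.sin(np.radians(97.2))])))
```

```text
0.11 [[0.5423, 0.0976], [0.5847, 0.1039]] axis [0.5664 0.0789] 0.0429
0 [[0.5351, 0.0938], [0.5828, 0.1002]] axis [0.5618 0.0751] 0.0482
[[0.5221, 0.1913], [0.6287, 0.2064]] 0.10771747162829304 8.037954698317645 cross [0.56851601 0.25342598]
```

carry_out(
  targets=[
    {"xyz": [0, 0, -0.6], "turn": 0, "claw": 0.3},
    {"xyz": [0.6, 0.1, -0.65], "turn": 0, "claw": 0.3},
    {"xyz": [0.85, 0.12, -0.06], "turn": 0, "claw": 0.3},
    {"xyz": [0.85, 0.15, 0], "turn": 0, "claw": 0.3},
    {"xyz": [0.5, 0.1, 0], "turn": 0, "claw": 0.3},
  ],
)

```text
t: 21.45
tool_pos: [0.5681, 0.2181, 0.0912]
tool_rot: [-2.06, -2.33, 0.084]
ft_force: [0.6, -1.3, -4.2]
gripper_width: 0.461
```

```bash
python3 wait.py 1;python3 plan.py .569 .2294 .0883 7.4 1
```

```text
21.5 44.046956453328356 [-1.3  1.7 -3.5]
t 21.50 p [0.5678 0.2212 0.0907] th 7.13 tilt 3.53 j1 16.2 j6 9.1 w 44.0mm F [-1.3  1.7 -3.5]
zcol [-0.0591 -0.0171 -0.9981] joints [1.6240e+01 8.6300e+00 1.0193e+02 1.0000e-02 7.2970e+01 9.0900e+00] sum 3.53
turn deg 0.2687208024348422 final j6 9.535606373641794
n 1
[0.16, 0.047, 0.044, np.float64(-0.0007)]
```

carry_out(
  targets=[
    {"xyz": [0.16, 0.06, 0.02], "turn": -0.0005, "claw": 0.3},
  ],
)

```text
t: 21.6
tool_pos: [0.569, 0.2301, 0.0882]
tool_rot: [-2.05, -2.334, 0.083]
ft_force: [0.6, -0.2, -4.7]
gripper_width: 0.46
```

```bash
python3 wait.py 5;python3 plan.py .569 .2294 .0883 7.4 1; python3 snap.py side9; python3 face.py pics/side9.png pics/f9.png
```

```text
21.85 43.76314817955151 [-0.4 -0.2 -4. ]
t 21.85 p [0.5694 0.2286 0.0888] th 7.27 tilt 3.60 j1 16.8 j6 9.6 w 43.8mm F [-0.4 -0.2 -4. ]
zcol [-0.0601 -0.0178 -0.998 ] joints [1.6850e+01 9.2800e+00 1.0139e+02 3.0000e-02 7.2920e+01 9.5600e+00] sum 3.6
turn deg 0.13378583103530683 final j6 9.528478678652938
n 1
[0.017, -0.005, 0.01, np.float64(-0.0004)]
```

View pics/f9.png

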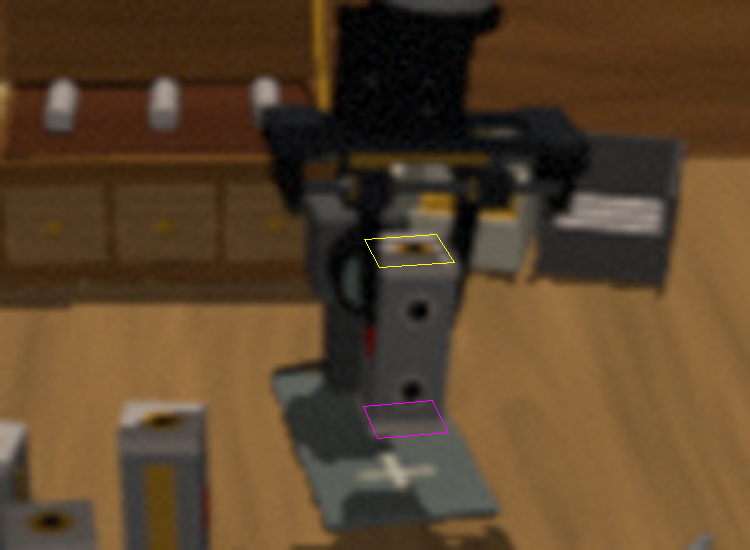

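```bash
python3 wait.py 10;python3 plan.py .564 .08 .06 7.2 1
```

```text
22.4 43.436486917633296 [ 0.1  0.2 -4.4]
t 22.40 p [0.5697 0.2295 0.0896] th 7.30 tilt 3.52 j1 16.9 j6 9.6 w 43.4mm F [ 0.1  0.2 -4.4]
zcol [-0.059  -0.017  -0.9981] joints [1.6900e+01 9.2600e+00 1.0133e+02 5.0000e-02 7.2920e+01 9.5700e+00] sum 3.52
turn deg -0.10432859059467514 final j6 -4.548514354393286
n 4
[-0.736, -0.114, 0.162, np.float64(0.0001)]
[-0.736, -0.114, 0.162, np.float64(0.0001)]
[-0.736, -0.114, 0.162, np.float64(0.0001)]
[-0.736, -0.113, 0.162, np.float64(0.0001)]
```

carry_out(
  targets=[
    {"xyz": [-0.8, -0.12, 0], "turn": 0, "claw": 0.3},
    {"xyz": [-0.95, -0.12, 0], "turn": 0, "claw": 0.3},
    {"xyz": [-0.9, -0.1, 0.2], "turn": 0, "claw": 0.3},
    {"xyz": [-0.25, 0, 0.4], "turn": 0, "claw": 0.3},
    {"xyz": [0, 0, 0.3], "turn": 0, "claw": 0.3},
  ],
)

```text
t: 22.9
tool_pos: [0.5727, 0.0798, 0.0501]
tool_rot: [-2.053, -2.343, 0.069]
ft_force: [-0.5, -0.4, -4.3]
gripper_width: 0.462
```

```bash
python3 plan.py .564 .076 .0333 7.2 1
```

```text
t 22.90 p [0.5727 0.0798 0.0501] th 7.53 tilt 2.96 j1 3.1 j6 -4.2 w 43.9mm F [-0.5 -0.4 -4.3]
zcol [-0.049  -0.0162 -0.9987] joints [  3.05   6.92 108.06  -0.84  67.88  -4.16] sum 2.86
turn deg -0.33114767971501013 final j6 -4.599045019534499
n 1
[-0.049, -0.166, 0.345, np.float64(0.0009)]
```

carry_out(
  targets=[
    {"xyz": [0, 0, 0.22], "turn": 0, "claw": 0.3},
    {"xyz": [0, 0, 0.09], "turn": 0, "claw": 0.3},
    {"xyz": [0, 0, 0.04], "turn": 0, "claw": 0.3},
    {"xyz": [0, 0, 0], "turn": 0, "claw": 0.95},
    {"xyz": [0, 0, 0], "turn": 0, "claw": 0.95},
  ],
)

```text
t: 23.4
tool_pos: [0.5724, 0.0825, 0.0356]
tool_rot: [-2.047, -2.347, 0.073]
ft_force: [-0.9, -0.6, 0.0]
gripper_width: 0.575
```

```bash
python3 plan.py .564 .076 .0333 -82.8 1|head -5
```

```text
t 23.40 p [0.5724 0.0825 0.0356] th 7.80 tilt 3.08 j1 3.4 j6 -4.0 w 54.7mm F [-0.9 -0.6  0. ]
zcol [-0.0505 -0.0182 -0.9986] joints [  3.38   7.98 108.43  -0.95  66.55  -4.04] sum 2.96
turn deg -90.59868742352079 final j6 85.46431101258301
n 11
[-0.01, -0.017, 0.005, np.float64(0.0229)]
```

carry_out(
  targets=[
    {"xyz": [0, 0, 0], "turn": 0, "claw": 0.95},
    {"xyz": [0, 0, 0], "turn": 0, "claw": 0.95},
    {"xyz": [0, 0, 0], "turn": 0, "claw": 0.95},
    {"xyz": [0, 0, 0.02], "turn": 0.0229, "claw": 0.95},
    {"xyz": [0, 0, 0.02], "turn": 0.0229, "claw": 0.95},
    {"xyz": [0, 0, 0.01], "turn": 0.0229, "claw": 0.95},
    {"xyz": [0, 0, 0.01], "turn": 0.0229, "claw": 0.95},
    {"xyz": [0, 0, 0.01], "turn": 0.0229, "claw": 0.95},
  ],
)

```text
t: 24.2
tool_pos: [0.5748, 0.0852, 0.034]
tool_rot: [-2.779, -1.451, 0.074]
ft_force: [0.5, -0.4, 0.0]
gripper_width: 0.948
```

carry_out(
  targets=[
    {"xyz": [0, 0, 0.01], "turn": 0.0229, "claw": 0.95},
    {"xyz": [0, 0, 0.01], "turn": 0.0229, "claw": 0.95},
    {"xyz": [0, 0, 0.01], "turn": 0.0229, "claw": 0.95},
    {"xyz": [0, 0, 0.01], "turn": 0.0229, "claw": 0.95},
    {"xyz": [0, 0, 0.01], "turn": 0.0229, "claw": 0.95},
  ],
)

```text
t: 24.7
tool_pos: [0.5753, 0.0856, 0.0315]
tool_rot: [3.112, 0.332, -0.07]
ft_force: [-0.4, -0.4, 0.7]
gripper_width: 0.949
```

```bash
python3 plan.py .574 .0828 .034 -82.4 1
```

```text
t 24.70 p [0.5753 0.0856 0.0315] th -77.82 tilt 2.66 j1 3.6 j6 81.8 w 90.1mm F [-0.4 -0.4  0.7]
zcol [-0.0435 -0.016  -0.9989] joints [  3.6    8.37 108.43  -0.83  65.75  81.78] sum 2.55
turn deg -4.584510038153823 final j6 85.68243470886571
n 1
[-0.04, 0.049, -0.048, np.float64(0.0127)]
```

carry_out(
  targets=[
    {"xyz": [-0.06, 0.05, -0.02], "turn": 0.0125, "claw": 0.95},
    {"xyz": [0, 0, 0], "turn": 0, "claw": 0.3},
    {"xyz": [0, 0, 0], "turn": 0, "claw": 0.3},
    {"xyz": [0, 0, 0], "turn": 0, "claw": 0.3},
    {"xyz": [0, 0, 0], "turn": 0, "claw": 0.3},
    {"xyz": [0, 0, 0], "turn": 0, "claw": 0.3},
  ],
)

```text
t: 25.3
tool_pos: [0.5734, 0.0829, 0.0326]
tool_rot: [3.121, 0.209, -0.068]
ft_force: [0.2, -0.5, 0.7]
gripper_width: 0.583
```

```bash
python3 wait.py 5; python3 plan.py .574 .0828 .034 7.4 1
```

```text
25.55 44.08852452572911 [ 0.3 -0.1 -0.7]
t 25.55 p [0.5734 0.0829 0.0327] th -82.35 tilt 2.60 j1 3.3 j6 86.0 w 44.1mm F [ 0.3 -0.1 -0.7]
zcol [-0.0427 -0.0154 -0.999 ] joints [  3.33   7.99 108.73  -0.81  65.78  86.05] sum 2.49
turn deg 89.75092875504187 final j6 -4.124998152508297
n 11
[0.001, 0.0, -0.002, np.float64(-0.0227)]
[0.001, 0.0, -0.002, np.float64(-0.0227)]
[0.001, 0.001, -0.002, np.float64(-0.0227)]
[0.001, 0.001, -0.002, np.float64(-0.0227)]
[0.001, 0.001, -0.002, np.float64(-0.0227)]
[0.0, 0.001, -0.002, np.float64(-0.0227)]
[0.0, 0.001, -0.002, np.float64(-0.0227)]
[0.0, 0.001, -0.002, np.float64(-0.0227)]
[-0.0, 0.001, -0.002, np.float64(-0.0227)]
[-0.0, 0.001, -0.002, np.float64(-0.0227)]
[-0.0, 0.001, -0.002, np.float64(-0.0227)]
```

carry_out(
  targets=[
    {"xyz": [0, 0, -0.35], "turn": 0, "claw": 0.3},
    {"xyz": [0.02, 0, -0.1], "turn": -0.0227, "claw": 0.3},
    {"xyz": [0.02, 0, -0.01], "turn": -0.0227, "claw": 0.3},
    {"xyz": [0.02, 0, -0.01], "turn": -0.0227, "claw": 0.3},
    {"xyz": [0.02, 0, -0.01], "turn": -0.0227, "claw": 0.3},
    {"xyz": [0.02, 0, -0.01], "turn": -0.0227, "claw": 0.3},
    {"xyz": [0.01, 0.02, -0.01], "turn": -0.0227, "claw": 0.3},
    {"xyz": [0.01, 0.02, -0.01], "turn": -0.0227, "claw": 0.3},
  ],
)

```text
t: 26.35
tool_pos: [0.573, 0.0847, 0.0483]
tool_rot: [-2.599, -1.726, 0.092]
ft_force: [-0.2, -0.5, -4.2]
gripper_width: 0.463
```

```bash
python3 plan.py .574 .0828 .034 7.4 1
```

```text
t 26.35 p [0.573  0.0847 0.0483] th -22.87 tilt 3.57 j1 3.5 j6 26.6 w 44.0mm F [-0.2 -0.5 -4.2]
zcol [-0.0601 -0.0161 -0.9981] joints [  3.5    7.6  107.52  -0.76  68.38  26.62] sum 3.5
turn deg 30.27054777957632 final j6 -4.236335856140595
n 4
[-0.004, 0.012, 0.071, np.float64(-0.021)]
[-0.005, 0.011, 0.071, np.float64(-0.021)]
[-0.006, 0.01, 0.071, np.float64(-0.021)]
[-0.007, 0.009, 0.071, np.float64(-0.021)]
```

carry_out(
  targets=[
    {"xyz": [0, 0.02, 0.02], "turn": -0.0205, "claw": 0.3},
    {"xyz": [0, 0.02, 0.04], "turn": -0.0205, "claw": 0.3},
    {"xyz": [0, 0.02, 0.04], "turn": -0.0205, "claw": 0.3},
    {"xyz": [0, 0.01, 0.04], "turn": -0.018, "claw": 0.3},
    {"xyz": [0, 0, 0.08], "turn": 0, "claw": 0.3},
  ],
)

```text
t: 26.85
tool_pos: [0.5718, 0.0839, 0.0341]
tool_rot: [-2.051, -2.323, 0.09]
ft_force: [-9.0, 2.6, 30.9]
gripper_width: 0.464
```

```bash
python3 plan.py .574 .0828 .034 7.4 1
```

```text
t 26.85 p [0.5718 0.0839 0.0341] th 7.10 tilt 4.10 j1 3.4 j6 -3.4 w 44.1mm F [-9.   2.6 30.9]
zcol [-0.0697 -0.0159 -0.9974] joints [  3.41   8.78 107.73  -0.73  67.53  -3.41] sum 4.05
turn deg 0.29898220673072906 final j6 -4.198357611400008
n 1
[-0.028, 0.04, -0.001, np.float64(-0.0008)]
```

carry_out(
  targets=[
    {"xyz": [0, 0, 0], "turn": 0, "claw": 0.8},
    {"xyz": [0, 0, 0], "turn": 0, "claw": 0.8},
    {"xyz": [0, 0, 0], "turn": 0, "claw": 0.8},
    {"xyz": [0, 0, 0], "turn": 0, "claw": 0.8},
    {"xyz": [0, 0, 0], "turn": 0, "claw": 0.8},
    {"xyz": [0, 0, 0], "turn": 0, "claw": 0.8},
    {"xyz": [0, 0, 0], "turn": 0, "claw": 0.8},
    {"xyz": [0, 0, 0], "turn": 0, "claw": 0.8},
  ],
)

```text
t: 27.65
tool_pos: [0.5721, 0.084, 0.0343]
tool_rot: [-2.057, -2.318, 0.09]
ft_force: [-0.1, 0.2, 0.5]
gripper_width: 0.799
```

```bash
python3 plan.py .574 .0828 .034 7.4 1
```

```text
t 27.65 p [0.5721 0.084  0.0343] th 6.83 tilt 4.06 j1 3.4 j6 -3.1 w 75.9mm F [-0.1  0.2  0.5]
zcol [-0.069  -0.0159 -0.9975] joints [  3.41   8.77 107.72  -0.73  67.52  -3.14] sum 4.01
turn deg 0.5661233235100109 final j6 -4.198048549192902
n 1
[-0.028, 0.035, 0.005, np.float64(-0.0016)]
```

carry_out(
  targets=[
    {"xyz": [-0.9, 0, 0], "turn": 0, "claw": 0.7},
    {"xyz": [-0.95, 0, 0], "turn": 0, "claw": 0.6},
    {"xyz": [-0.2, 0, 0.5], "turn": 0, "claw": 0.5},
    {"xyz": [0, 0, 0.45], "turn": 0, "claw": 0.5},
  ],
)

```text
t: 28.05
tool_pos: [0.5864, -0.0213, -0.0086]
tool_rot: [-2.059, -2.329, 0.08]
ft_force: [-0.9, 0.6, 0.1]
gripper_width: 0.532
```

```bash
python3 plan.py .574 .0828 .034 7.4 1|head -2;python3 snap.py side10
python3 - <<'E'
import cv2
i=cv2.imread('pics/side10.png')[110:260,200:380];cv2.imwrite('pics/side10c.png',cv2.resize(i,None,fx=4,fy=4,interpolation=cv2.INTER_CUBIC))
E
```

```text
t 28.05 p [ 0.5864 -0.0213 -0.0086] th 7.02 tilt 3.49 j1 -6.6 j6 -12.9 w 50.5mm F [-0.9  0.6  0.1]
zcol [-0.0584 -0.0171 -0.9981] joints [ -6.56  12.42 108.22  -1.53  62.59 -12.86] sum 3.22
```

View pics/side10c.png

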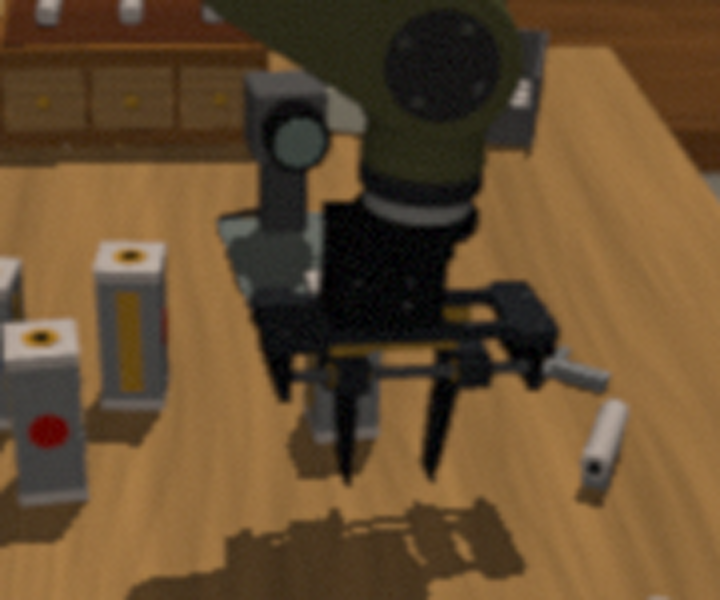

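carry_out(
  targets=[
    {"xyz": [0, 0, 0.35], "turn": 0, "claw": 0.5},
    {"xyz": [0, 0, 0.12], "turn": 0, "claw": 0.5},
    {"xyz": [0, 0, 0.06], "turn": 0, "claw": 0.5},
  ],
)

```text
t: 28.4
tool_pos: [0.5856, -0.0218, -0.0313]
tool_rot: [-2.057, -2.327, 0.083]
ft_force: [-12.4, 0.1, 18.8]
gripper_width: 0.5
```

```bash
python3 plan.py .574 .0828 .034 7.4 1|head -2
```

```text
t 28.40 p [ 0.5856 -0.0218 -0.0313] th 7.01 tilt 3.65 j1 -6.6 j6 -12.8 w 47.5mm F [-12.4   0.1  18.8]
zcol [-0.0613 -0.017  -0.998 ] joints [ -6.61  14.25 108.61  -1.58  60.53 -12.82] sum 3.39
```

carry_out(
  targets=[
    {"xyz": [0, -0.1, 0.05], "turn": 0, "claw": 0.5},
    {"xyz": [0, -0.1, 0.05], "turn": 0, "claw": 0.5},
    {"xyz": [0, -0.1, 0.05], "turn": 0, "claw": 0.5},
  ],
)

```text
t: 28.7
tool_pos: [0.5776, -0.0234, -0.0316]
tool_rot: [-2.065, -2.337, 0.068]
ft_force: [4.3, 1.0, 6.5]
gripper_width: 0.5
```

```bash
python3 plan.py .574 .0828 .034 7.4 1|head -2
```

```text
t 28.70 p [ 0.5776 -0.0234 -0.0316] th 7.05 tilt 2.80 j1 -6.9 j6 -13.1 w 47.5mm F [4.3 1.  6.5]
zcol [-0.0456 -0.0178 -0.9988] joints [ -6.89  12.81 110.36  -1.54  59.31 -13.14] sum 2.48
```

carry_out(
  targets=[
    {"xyz": [-0.06, -0.12, 0.07], "turn": 0, "claw": 0.5},
    {"xyz": [-0.06, -0.12, 0.07], "turn": 0, "claw": 0.5},
    {"xyz": [-0.06, -0.12, 0.07], "turn": 0, "claw": 0.5},
    {"xyz": [-0.06, -0.12, 0.07], "turn": 0, "claw": 0.5},
    {"xyz": [-0.06, -0.12, 0.07], "turn": 0, "claw": 0.5},
  ],
)

```text
t: 29.2
tool_pos: [0.569, -0.0364, -0.0329]
tool_rot: [2.078, 2.35, -0.011]
ft_force: [3.0, 5.7, 9.6]
gripper_width: 0.502
```

```bash
python3 plan.py .574 .0828 .034 7.4 1|head -2
```

```text
t 29.20 p [ 0.569  -0.0364 -0.0329] th 7.02 tilt 0.49 j1 -8.8 j6 -15.5 w 47.7mm F [3.  5.7 9.6]
zcol [-0.0011 -0.0085 -1.    ] joints [ -8.77  10.38 113.36  -0.59  56.25 -15.46] sum -0.01
```

carry_out(
  targets=[
    {"xyz": [-0.1, -0.1, 0.07], "turn": 0, "claw": 0.5},
    {"xyz": [-0.1, -0.1, 0.07], "turn": 0, "claw": 0.6},
    {"xyz": [0.0, 0.0, -0.5], "turn": 0, "claw": 0.8},
    {"xyz": [0.0, 0.0, -0.7], "turn": 0, "claw": 0.8},
    {"xyz": [0.0, 0.0, -0.2], "turn": 0, "claw": 0.8},
  ],
)

```text
t: 29.7
tool_pos: [0.5629, -0.0417, 0.0363]
tool_rot: [2.082, 2.347, 0.01]
ft_force: [0.5, -0.6, -0.7]
gripper_width: 0.773
```

```bash
python3 plan.py .5747 .0829 .034 7.2 1;python3 snap.py wrist11
```

```text
t 29.70 p [ 0.5629 -0.0417  0.0363] th 6.83 tilt 0.43 j1 -9.8 j6 -16.7 w 73.4mm F [ 0.5 -0.6 -0.7]
zcol [ 0.0072  0.0019 -1.    ] joints [ -9.79   3.88 112.76   0.2   62.97 -16.71] sum -0.39
turn deg 0.3690329963723906 final j6 -4.369711329281892
n 3
[0.816, 0.177, 0.018, np.float64(-0.0003)]
[0.815, 0.178, 0.018, np.float64(-0.0003)]
[0.815, 0.18, 0.018, np.float64(-0.0003)]
```

View pics/wrist11.png

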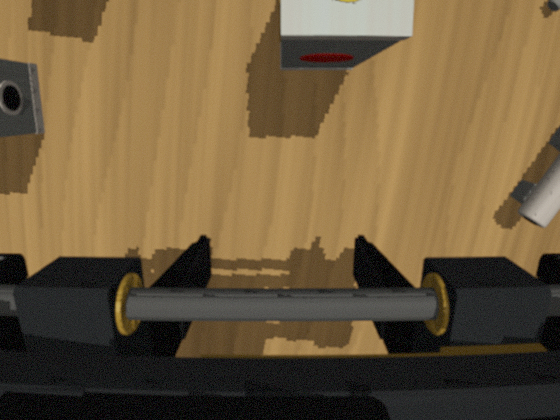

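Run:
```python
from plant import bot
from h import *
c=bot.calibration('wrist');a=np.radians(97.2);u=np.array([np.cos(a),np.sin(a)])
for z,P in((.11,[(280.5,37),(412,37)]),(0,[(284,68),(351.5,67.5)])):
    q=unproj(c,P,z)[:,:2];print(z,q.round(4).tolist(),'axis',(q.mean(0)+.022*u).round(4),np.linalg.norm(q[1]-q[0]).round(4),np.degrees(np.arctan2(*(q[1]-q[0])[::-1])))
```

```text
0.11 [[0.5504, 0.054], [0.5951, 0.06]] axis [0.57   0.0788] 0.0451 7.593166866329261
0 [[0.553, 0.0561], [0.5957, 0.0618]] axis [0.5716 0.0808] 0.043 7.566395299326129
```

carry_out(
  targets=[
    {"xyz": [0.7, 0.2, 0.03], "turn": -0.002, "claw": 0.85},
    {"xyz": [0.9, 0.2, 0.03], "turn": 0, "claw": 0.85},
    {"xyz": [0.7, 0.15, 0.02], "turn": 0, "claw": 0.85},
  ],
)

```text
t: 30.05
tool_pos: [0.5729, 0.0748, 0.0286]
tool_rot: [2.078, 2.354, 0.003]
ft_force: [0.6, -0.1, 0.1]
gripper_width: 0.85
```

```bash
python3 plan.py .572 .081 .034 7.5 1
```

```text
t 30.05 p [0.5729 0.0748 0.0286] th 7.12 tilt 0.13 j1 2.1 j6 -5.0 w 80.7mm F [ 0.6 -0.1  0.1]
zcol [ 2.2e-03  6.0e-04 -1.0e+00] joints [ 2.1000e+00  6.2500e+00  1.1106e+02  3.0000e-02  6.2570e+01 -5.0300e+00] sum -0.12
turn deg 0.38384174002143556 final j6 -4.768611310348406
n 1
[0.126, -0.002, -0.108, np.float64(-0.0011)]
```

carry_out(
  targets=[
    {"xyz": [0.08, 0, -0.08], "turn": -0.001, "claw": 0.3},
  ],
)

```text
t: 30.15
tool_pos: [0.5701, 0.0816, 0.0298]
tool_rot: [-2.066, -2.364, 0.002]
ft_force: [-0.5, -1.0, -0.3]
gripper_width: 0.806
```

```bash
python3 wait.py 11; python3 plan.py .572 .081 .034 7.5 1|head -2; python3 snap.py side12; python3 lugfit.py pics/side12.png pics/f12.png .573 .081 97.3 0
```

```text
30.7 44.03727632085568 [-1.3 -0.7  0.4]
t 30.70 p [0.572  0.0777 0.0325] th 7.42 tilt 0.06 j1 2.4 j6 -5.0 w 44.0mm F [-1.3 -0.7  0.4]
zcol [ 1.1e-03 -2.0e-04 -1.0e+00] joints [ 2.4200e+00  5.9500e+00  1.1096e+02 -2.0000e-02  6.3020e+01 -5.0000e+00] sum -0.06
```

View pics/f12.png

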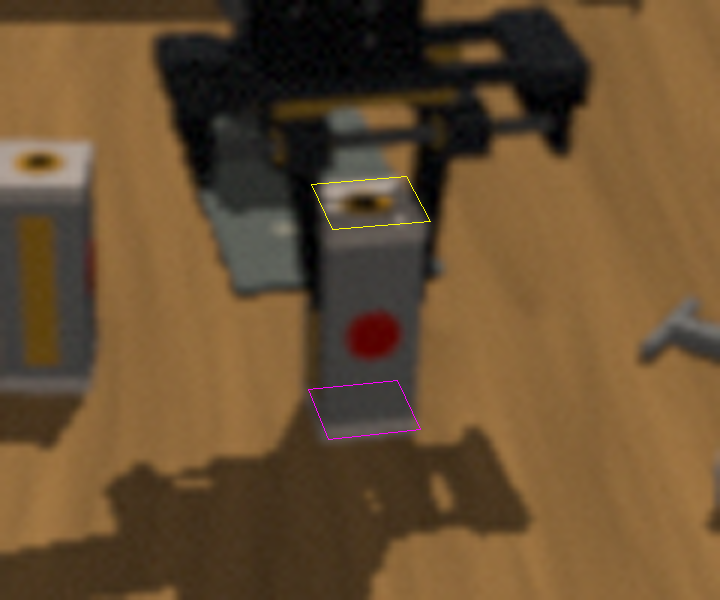

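carry_out(
  targets=[
    {"xyz": [0, 0, -0.6], "turn": 0, "claw": 0.3},
    {"xyz": [0.6, 0.08, -0.65], "turn": 0, "claw": 0.3},
    {"xyz": [0.85, 0.09, -0.06], "turn": 0, "claw": 0.3},
    {"xyz": [0.85, 0.1, 0], "turn": 0, "claw": 0.3},
    {"xyz": [0.45, 0.05, 0], "turn": 0, "claw": 0.3},
  ],
)

```text
t: 31.25
tool_pos: [0.5679, 0.2164, 0.0948]
tool_rot: [-2.081, -2.348, 0.005]
ft_force: [0.1, -0.3, -3.7]
gripper_width: 0.462
```

```bash
python3 wait.py 1;python3 plan.py .5703 .2279 .0875 7.4 1
```

```text
31.3 43.52470112938806 [-1.1  2.2 -4.5]
t 31.30 p [0.5675 0.2189 0.0944] th 6.99 tilt 0.37 j1 15.9 j6 8.8 w 43.5mm F [-1.1  2.2 -4.5]
zcol [-0.0058  0.0028 -1.    ] joints [ 15.9    6.01 104.38   0.26  69.89   8.83] sum 0.27
turn deg 0.41361870784915133 final j6 9.294563853466641
n 1
[0.172, 0.079, 0.139, np.float64(-0.0011)]
```

carry_out(
  targets=[
    {"xyz": [0.16, 0.09, 0.12], "turn": -0.0008, "claw": 0.3},
  ],
)

```text
t: 31.4
tool_pos: [0.5708, 0.2281, 0.0881]
tool_rot: [-2.071, -2.355, 0.002]
ft_force: [0.1, -0.4, -3.2]
gripper_width: 0.463
```

```bash
python3 wait.py 6;python3 plan.py .5703 .2279 .0875 7.4 1; python3 snap.py side13; python3 face.py pics/side13.png pics/f13.png
```

```text
31.7 43.68628286666343 [-0.6  0.1 -4.3]
t 31.70 p [0.5708 0.2265 0.0879] th 7.21 tilt 0.40 j1 16.5 j6 9.2 w 43.7mm F [-0.6  0.1 -4.3]
zcol [-0.0066  0.0023 -1.    ] joints [ 16.51   7.12 103.83   0.25  69.37   9.2 ] sum 0.32
turn deg 0.18519618048765185 final j6 9.29622089390967
n 1
[0.03, -0.007, 0.008, np.float64(-0.0005)]
```

View pics/f13.png

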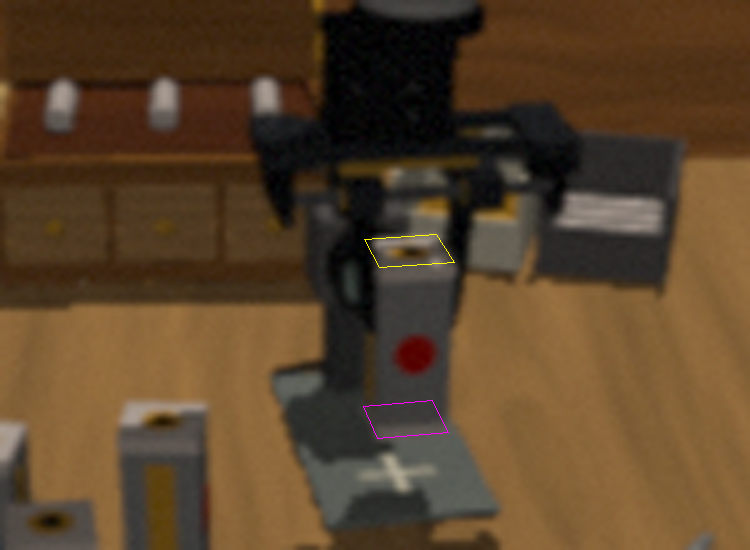

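```bash
python3 wait.py 10;python3 plan.py .5703 .2279 .0875 7.4 1|head -2
```

```text
32.25 43.73973828936927 [-0.3  0.6 -3.8]
t 32.25 p [0.571  0.2274 0.0885] th 7.28 tilt 0.36 j1 16.6 j6 9.2 w 43.7mm F [-0.3  0.6 -3.8]
zcol [-0.0057  0.0029 -1.    ] joints [ 16.58   7.1  103.79   0.27  69.37   9.21] sum 0.26
```

carry_out(
  targets=[
    {"xyz": [-0.5, -0.05, -0.02], "turn": -0.023, "claw": 0.3},
    {"xyz": [-0.5, -0.14, 0], "turn": -0.023, "claw": 0.3},
    {"xyz": [-0.5, -0.22, 0], "turn": -0.023, "claw": 0.3},
    {"xyz": [-0.35, -0.24, 0], "turn": -0.023, "claw": 0.3},
    {"xyz": [-0.2, -0.2, 0], "turn": -0.023, "claw": 0.3},
    {"xyz": [-0.15, -0.2, 0], "turn": -0.023, "claw": 0.3},
    {"xyz": [-0.12, -0.2, 0], "turn": -0.023, "claw": 0.3},
    {"xyz": [-0.08, -0.15, 0.2], "turn": -0.023, "claw": 0.3},
  ],
)

```text
t: 33.05
tool_pos: [0.5722, 0.0776, 0.0814]
tool_rot: [-0.382, -3.118, -0.006]
ft_force: [1.8, 0.7, -4.4]
gripper_width: 0.46
```

```bash
python3 plan.py .57 .078 .033 90 1
```

```text
t 33.05 p [0.5722 0.0776 0.0814] th 76.04 tilt 0.21 j1 2.3 j6 -73.8 w 43.7mm F [ 1.8  0.7 -4.4]
zcol [-1.0e-04  3.7e-03 -1.0e+00] joints [  2.27   2.78 109.15   0.23  68.07 -73.85] sum -0.0
turn deg 13.963091641585365 final j6 -87.62868480448213
n 2
[0.022, -0.003, 0.484, np.float64(-0.0194)]
[0.022, 0.0, 0.484, np.float64(-0.0194)]
```

carry_out(
  targets=[
    {"xyz": [0, 0, 0.35], "turn": -0.019, "claw": 0.3},
    {"xyz": [0, 0, 0.33], "turn": -0.015, "claw": 0.3},
    {"xyz": [0, 0, 0.16], "turn": 0, "claw": 0.3},
    {"xyz": [0, 0, 0.09], "turn": 0, "claw": 0.3},
  ],
)

```text
t: 33.45
tool_pos: [0.573, 0.0762, 0.0342]
tool_rot: [0.038, 3.14, 0.005]
ft_force: [0.0, 0.7, -4.4]
gripper_width: 0.463
```

```bash
python3 plan.py .57 .078 .033 -90 1 |head -4
```

```text
t 33.45 p [0.573  0.0762 0.0342] th 88.63 tilt 0.23 j1 2.1 j6 -86.6 w 44.0mm F [ 0.   0.7 -4.4]
zcol [ 0.0019  0.0035 -1.    ] joints [  2.14   5.88 110.85   0.22  63.16 -86.58] sum -0.11
turn deg -178.62613637604102 final j6 92.35796489182361
n 21
```

carry_out(
  targets=[
    {"xyz": [0, 0, 0.05], "turn": 0, "claw": 0.3},
    {"xyz": [0, 0, 0.02], "turn": 0, "claw": 0.95},
    {"xyz": [0, 0, 0], "turn": 0, "claw": 0.95},
    {"xyz": [0, 0, 0], "turn": 0, "claw": 0.95},
    {"xyz": [0, 0, 0], "turn": 0, "claw": 0.95},
    {"xyz": [0, 0, 0], "turn": 0, "claw": 0.95},
  ],
)

```text
t: 34.05
tool_pos: [0.5782, 0.077, 0.0372]
tool_rot: [0.042, 3.129, 0.006]
ft_force: [-0.9, 0.2, -0.2]
gripper_width: 0.824
```

```bash
python3 plan.py .57 .078 .033 -91.5 1 |head -5
```

```text
t 34.05 p [0.5782 0.077  0.0372] th 88.45 tilt 0.74 j1 2.2 j6 -86.3 w 78.3mm F [-0.9  0.2 -0.2]
zcol [ 0.0123  0.0039 -0.9999] joints [  2.2    5.89 110.52   0.22  62.88 -86.35] sum -0.71
turn deg -179.94636678355198 final j6 93.85745328650165
n 22
[0.008, 0.001, 0.004, np.float64(0.0227)]
```

carry_out(
  targets=[
    {"xyz": [0.1, 0, 0.05], "turn": 0.0227, "claw": 0.95},
    {"xyz": [0, 0, 0.01], "turn": 0.0227, "claw": 0.95},
    {"xyz": [0, 0, 0.01], "turn": 0.0227, "claw": 0.95},
    {"xyz": [0, 0, 0.01], "turn": 0.0227, "claw": 0.95},
    {"xyz": [0, 0, 0.01], "turn": 0.0227, "claw": 0.95},
    {"xyz": [0, 0, 0.01], "turn": 0.0227, "claw": 0.95},
    {"xyz": [0, 0, 0.01], "turn": 0.0227, "claw": 0.95},
    {"xyz": [0, 0, 0.01], "turn": 0.0227, "claw": 0.95},
  ],
)

```text
t: 34.85
tool_pos: [0.5744, 0.0772, 0.0326]
tool_rot: [1.788, 2.571, 0.019]
ft_force: [-1.1, 0.0, 0.5]
gripper_width: 0.949
```

carry_out(
  targets=[
    {"xyz": [0, 0, 0.01], "turn": 0.0227, "claw": 0.95},
    {"xyz": [0, 0, 0.01], "turn": 0.0227, "claw": 0.95},
    {"xyz": [0, 0, 0.01], "turn": 0.0227, "claw": 0.95},
    {"xyz": [0, 0, 0.01], "turn": 0.0227, "claw": 0.95},
    {"xyz": [0, 0, 0.01], "turn": 0.0227, "claw": 0.95},
    {"xyz": [0, 0, 0.01], "turn": 0.0227, "claw": 0.95},
    {"xyz": [0, 0, 0.01], "turn": 0.0227, "claw": 0.95},
  ],
)

```text
t: 35.55
tool_pos: [0.5752, 0.0773, 0.03]
tool_rot: [2.836, 1.343, 0.028]
ft_force: [-0.9, -0.1, 0.5]
gripper_width: 0.951
```

```bash
python3 plan.py .573 .0762 .033 -91.5 1
```

```text
t 35.55 p [0.5752 0.0773 0.03  ] th -39.34 tilt 1.04 j1 2.2 j6 41.5 w 90.3mm F [-0.9 -0.1  0.5]
zcol [ 0.0177  0.0043 -0.9998] joints [  2.24   5.84 111.36   0.23  61.78  41.47] sum -1.02
turn deg -52.15888839283798 final j6 93.65232732018899
n 7
[-0.006, -0.003, -0.009, np.float64(0.0207)]
[-0.007, -0.002, -0.009, np.float64(0.0207)]
[-0.007, -0.001, -0.009, np.float64(0.0207)]
[-0.007, -0.0, -0.009, np.float64(0.0207)]
[-0.007, 0.001, -0.009, np.float64(0.0207)]
[-0.007, 0.002, -0.009, np.float64(0.0207)]
[-0.006, 0.003, -0.009, np.float64(0.0207)]
```

carry_out(
  targets=[
    {"xyz": [-0.01, 0, -0.01], "turn": 0.0205, "claw": 0.95},
    {"xyz": [-0.01, 0, -0.01], "turn": 0.0205, "claw": 0.95},
    {"xyz": [-0.01, 0, -0.01], "turn": 0.0205, "claw": 0.95},
    {"xyz": [-0.01, 0, -0.01], "turn": 0.0205, "claw": 0.95},
    {"xyz": [-0.01, 0, 0], "turn": 0.0205, "claw": 0.85},
    {"xyz": [-0.01, 0, 0], "turn": 0.0205, "claw": 0.75},
    {"xyz": [-0.01, 0, 0], "turn": 0.02, "claw": 0.65},
    {"xyz": [0, 0, 0], "turn": 0, "claw": 0.3},
  ],
)

```text
t: 36.35
tool_pos: [0.5728, 0.0757, 0.033]
tool_rot: [-3.135, 0.085, -0.031]
ft_force: [0.7, 0.5, 0.5]
gripper_width: 0.672
```

```bash
python3 wait.py 6; python3 plan.py .573 .0762 .033 7.4 1|head -5
```

```text
36.65 43.971469531295256 [ 0.2  0.8 -0.4]
t 36.65 p [0.5728 0.0758 0.0329] th -93.03 tilt 1.16 j1 2.1 j6 95.0 w 44.0mm F [ 0.2  0.8 -0.4]
zcol [ 0.0197  0.0045 -0.9998] joints [  2.09   5.25 111.69   0.24  61.93  95.01] sum -1.14
turn deg 100.43076505306738 final j6 -5.245320859450985
n 12
[0.0, -0.001, -0.0, np.float64(-0.0232)]
```

Lift and rotate ~100°.

carry_out(
  targets=[
    {"xyz": [0, 0, -0.35], "turn": 0, "claw": 0.3},
    {"xyz": [0.02, 0, -0.1], "turn": -0.0235, "claw": 0.3},
    {"xyz": [0.02, 0, -0.01], "turn": -0.0235, "claw": 0.3},
    {"xyz": [0.02, 0, -0.01], "turn": -0.0235, "claw": 0.3},
    {"xyz": [0.02, 0, -0.01], "turn": -0.0235, "claw": 0.3},
    {"xyz": [0.02, 0, -0.01], "turn": -0.0235, "claw": 0.3},
    {"xyz": [0.01, 0.02, -0.01], "turn": -0.0235, "claw": 0.3},
    {"xyz": [0.01, 0.02, -0.01], "turn": -0.0235, "claw": 0.3},
  ],
)

```text
t: 37.45
tool_pos: [0.57, 0.0757, 0.0484]
tool_rot: [-2.752, -1.508, -0.002]
ft_force: [0.1, 0.5, -4.4]
gripper_width: 0.464
```

```bash
python3 plan.py .573 .0762 .033 7.4 1
```

```text
t 37.45 p [0.57   0.0757 0.0484] th -32.55 tilt 0.19 j1 2.1 j6 34.6 w 44.1mm F [ 0.1  0.5 -4.4]
zcol [-2.0e-04  3.3e-03 -1.0e+00] joints [  2.11   4.6  110.71   0.21  64.71  34.57] sum 0.01
turn deg 39.951991530076334 final j6 -5.225289430819998
n 5
[0.008, 0.009, 0.062, np.float64(-0.0222)]
[0.007, 0.01, 0.062, np.float64(-0.0222)]
[0.005, 0.011, 0.062, np.float64(-0.0222)]
[0.003, 0.012, 0.062, np.float64(-0.0222)]
[0.002, 0.012, 0.062, np.float64(-0.0222)]
```

carry_out(
  targets=[
    {"xyz": [0, 0.01, 0.02], "turn": -0.0216, "claw": 0.3},
    {"xyz": [0, 0.01, 0.03], "turn": -0.0216, "claw": 0.3},
    {"xyz": [0, 0.01, 0.03], "turn": -0.0216, "claw": 0.3},
    {"xyz": [0, 0.01, 0.03], "turn": -0.0216, "claw": 0.3},
    {"xyz": [0, 0.01, 0.03], "turn": -0.0205, "claw": 0.3},
    {"xyz": [0, 0, 0.05], "turn": 0.0, "claw": 0.3},
  ],
)

```text
t: 38.05
tool_pos: [0.566, 0.0749, 0.0329]
tool_rot: [-2.053, -2.36, 0.012]
ft_force: [-8.7, -1.2, 24.0]
gripper_width: 0.463
```

```bash
python3 plan.py .573 .0762 .033 7.4 1
```

```text
t 38.05 p [0.566  0.0749 0.0329] th 7.96 tilt 0.87 j1 2.0 j6 -6.0 w 44.0mm F [-8.7 -1.2 24. ]
zcol [-0.015   0.0028 -0.9999] joints [  2.04   5.77 111.11   0.21  63.97  -6.01] sum 0.85
turn deg -0.5560502834986671 final j6 -5.228567734920652
n 1
[0.007, 0.142, -0.004, np.float64(0.0015)]
```

carry_out(
  targets=[
    {"xyz": [0, 0, 0], "turn": 0, "claw": 0.65},
    {"xyz": [0, 0, 0], "turn": 0.001, "claw": 0.65},
    {"xyz": [0, 0, 0], "turn": 0, "claw": 0.3},
  ],
)

```text
t: 38.35
tool_pos: [0.5667, 0.0748, 0.0338]
tool_rot: [-2.066, -2.351, 0.011]
ft_force: [-1.0, -1.2, -0.7]
gripper_width: 0.579
```

```bash
python3 wait.py 5; python3 snap.py side14 wrist14; python3 plan.py .573 .0762 .033 7.4 1|head -2;  python3 lugfit.py pics/side14.png pics/f14.png .569 .0785 97.3 0
```

```text
38.6 43.90114466500404 [-1.1 -0.3  0. ]
t 38.70 p [0.5663 0.0748 0.0336] th 7.42 tilt 0.85 j1 2.0 j6 -5.5 w 44.0mm F [-0.2 -0.4  0.9]
zcol [-0.0145  0.0027 -0.9999] joints [  2.03   5.74 111.07   0.21  64.01  -5.48] sum 0.83
```

View pics/f14.png

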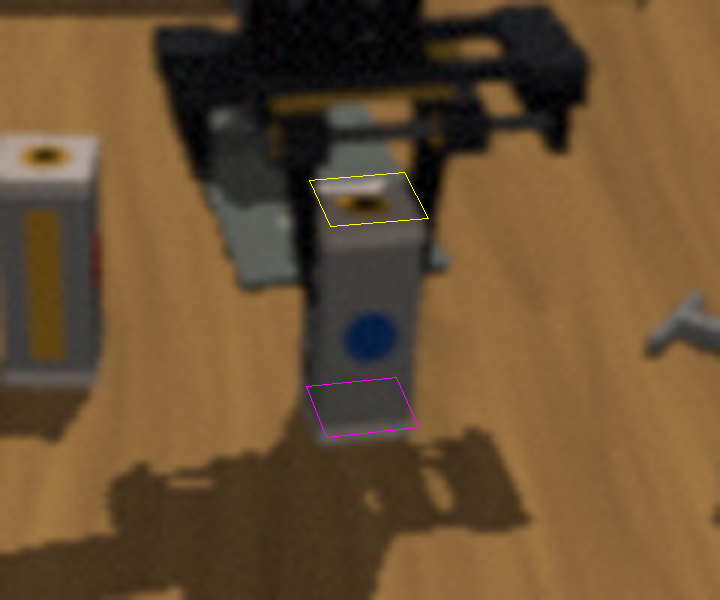

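View pics/wrist14.png

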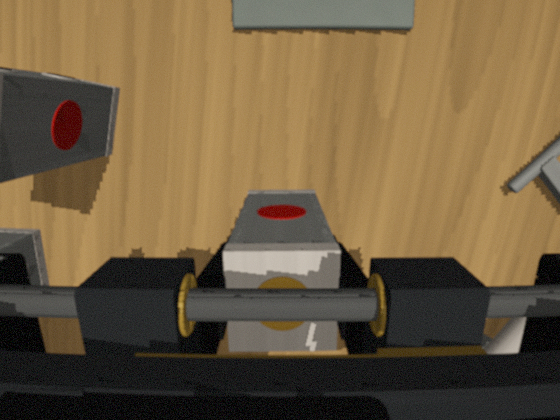

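Run:
```python
from plant import bot
from h import *
c=bot.calibration('wrist');a=np.radians(97.4);u=np.array([np.cos(a),np.sin(a)])
for z,P in((.11,[(224,246),(339.5,246)]),(0,[(247.5,190.5),(316.5,191)])):
    q=unproj(c,P,z)[:,:2];print(z,'axis',(q.mean(0)-.022*u).round(4),np.linalg.norm(q[1]-q[0]).round(4),np.degrees(np.arctan2(*(q[1]-q[0])[::-1])))
q=unproj(c,[(234.5,27.5),(413,25.5)],.006)[:,:2];print(np.degrees(np.arctan2(*(q[1]-q[0])[::-1])),'cross',(q.mean(0)+.055*u))
```

```text
0.11 axis [0.5673 0.0748] 0.044 7.666439520196623
0 axis [0.5665 0.0719] 0.0468 7.118825431841306
8.331918882249825 cross [0.56845175 0.25361772]
```

carry_out(
  targets=[
    {"xyz": [0, 0, -0.6], "turn": 0, "claw": 0.3},
    {"xyz": [0.6, 0.1, -0.65], "turn": 0, "claw": 0.3},
    {"xyz": [0.85, 0.13, -0.06], "turn": 0, "claw": 0.3},
    {"xyz": [0.85, 0.16, 0], "turn": 0, "claw": 0.3},
    {"xyz": [0.55, 0.1, 0], "turn": 0, "claw": 0.3},
  ],
)

```text
t: 39.2
tool_pos: [0.5699, 0.2194, 0.0951]
tool_rot: [-2.07, -2.337, 0.023]
ft_force: [0.1, -0.6, -4.1]
gripper_width: 0.461
```

```bash
python3 wait.py 1;python3 plan.py .5696 .2313 .0886 7.5 1
```

```text
39.25 43.83475176874979 [-0.6  2.  -3. ]
t 39.25 p [0.5695 0.223  0.0947] th 7.06 tilt 1.43 j1 16.0 j6 8.7 w 43.8mm F [-0.6  2.  -3. ]
zcol [-0.0245  0.0051 -0.9997] joints [ 16.     7.07 103.2    0.7   71.     8.71] sum 1.27
turn deg 0.44102421889427745 final j6 9.377034094239272
n 1
[0.163, 0.025, 0.123, np.float64(-0.0012)]
```

carry_out(
  targets=[
    {"xyz": [0.15, 0.03, 0.11], "turn": -0.0008, "claw": 0.3},
  ],
)

```text
t: 39.35
tool_pos: [0.5697, 0.2316, 0.0887]
tool_rot: [-2.059, -2.345, 0.02]
ft_force: [0.1, -0.8, -3.8]
gripper_width: 0.462
```

```bash
python3 wait.py 6;python3 plan.py .5696 .2313 .0886 7.5 1; python3 snap.py side15; python3 face.py pics/side15.png pics/f15.png
```

```text
39.65 43.79013954934787 [-0.1 -1.  -4.6]
t 39.65 p [0.5697 0.2297 0.0887] th 7.28 tilt 1.47 j1 16.6 j6 9.1 w 43.8mm F [-0.1 -1.  -4.6]
zcol [-0.0253  0.0046 -0.9997] joints [ 16.59   7.75 103.06   0.71  70.5    9.07] sum 1.32
turn deg 0.21931259890541543 final j6 9.370308387894617
n 1
[0.033, 0.001, 0.002, np.float64(-0.0006)]
```

View pics/f15.png

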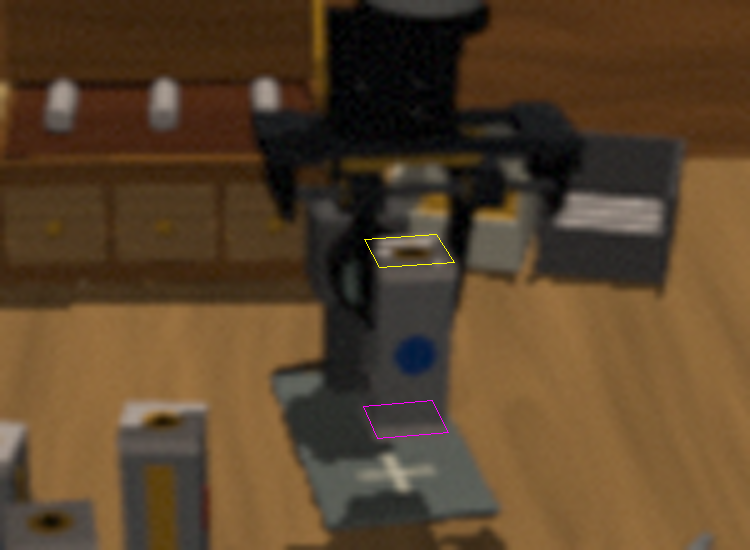

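```bash
python3 wait.py 10;python3 plan.py .4606 -.2806 .10 7.2 1
```

```text
40.2 43.87561789217327 [-0.6  0.5 -2.9]
t 40.20 p [0.5699 0.2307 0.0893] th 7.34 tilt 1.43 j1 16.7 j6 9.1 w 43.9mm F [-0.6  0.5 -2.9]
zcol [-0.0245  0.0051 -0.9997] joints [ 16.67   7.75 103.01   0.72  70.5    9.08] sum 1.26
turn deg -0.14470563263277292 final j6 -44.486719263075045
n 11
[-0.896, -0.316, -0.019, np.float64(0.0)]
[-0.896, -0.316, -0.019, np.float64(0.0)]
[-0.897, -0.316, -0.019, np.float64(0.0)]
[-0.897, -0.316, -0.019, np.float64(0.0)]
[-0.897, -0.316, -0.019, np.float64(0.0)]
[-0.897, -0.315, -0.019, np.float64(0.0)]
[-0.897, -0.315, -0.019, np.float64(0.0)]
[-0.897, -0.315, -0.019, np.float64(0.0)]
[-0.897, -0.315, -0.019, np.float64(0.0)]
[-0.897, -0.314, -0.019, np.float64(0.0)]
[-0.897, -0.314, -0.019, np.float64(0.0)]
```

carry_out(
  targets=[
    {"xyz": [-0.6, 0, -0.1], "turn": 0, "claw": 0.3},
    {"xyz": [-0.9, -0.1, -0.1], "turn": 0, "claw": 0.3},
    {"xyz": [-0.9, -0.3, -0.05], "turn": 0, "claw": 0.3},
    {"xyz": [-0.9, -0.38, -0.04], "turn": 0, "claw": 0.3},
    {"xyz": [-0.9, -0.38, -0.04], "turn": 0, "claw": 0.3},
    {"xyz": [-0.9, -0.38, -0.04], "turn": 0, "claw": 0.3},
    {"xyz": [-0.9, -0.38, -0.04], "turn": 0, "claw": 0.3},
    {"xyz": [-0.9, -0.38, -0.03], "turn": 0, "claw": 0.3},
  ],
)

```text
t: 41.0
tool_pos: [0.5023, -0.131, 0.1129]
tool_rot: [-2.048, -2.359, 0.012]
ft_force: [0.3, -0.2, -5.2]
gripper_width: 0.46
```

```bash
python3 plan.py .4606 -.2806 .09 7.2 1
```

```text
t 41.00 p [ 0.5023 -0.131   0.1129] th 8.07 tilt 1.08 j1 -20.5 j6 -28.5 w 43.7mm F [ 0.3 -0.2 -5.2]
zcol [-0.0182  0.0053 -0.9998] joints [-2.0490e+01 -5.7400e+00  1.1428e+02 -8.0000e-02  7.2540e+01 -2.8530e+01] sum 1.08
turn deg -0.8727226721316237 final j6 -44.21320785068652
n 4
[-0.712, -0.31, 0.114, np.float64(0.0006)]
[-0.713, -0.307, 0.114, np.float64(0.0006)]
[-0.715, -0.304, 0.114, np.float64(0.0006)]
[-0.716, -0.302, 0.114, np.float64(0.0006)]
```

carry_out(
  targets=[
    {"xyz": [-0.75, -0.32, 0.1], "turn": 0, "claw": 0.3},
    {"xyz": [-0.75, -0.32, 0.1], "turn": 0, "claw": 0.3},
    {"xyz": [-0.7, -0.3, 0.1], "turn": 0, "claw": 0.3},
    {"xyz": [-0.4, -0.2, 0.1], "turn": 0, "claw": 0.3},
    {"xyz": [0, 0, 0.1], "turn": 0, "claw": 0.3},
  ],
)

```text
t: 41.5
tool_pos: [0.4611, -0.2795, 0.0908]
tool_rot: [-2.063, -2.358, 0.012]
ft_force: [1.2, 0.6, -3.8]
gripper_width: 0.461
```

```bash
python3 plan.py .4606 -.2806 .0376 7.2 1; python3 snap.py wrist16 side16
```

```text
t 41.50 p [ 0.4611 -0.2795  0.0908] th 7.65 tilt 0.66 j1 -36.7 j6 -44.2 w 43.8mm F [ 1.2  0.6 -3.8]
zcol [-1.160e-02 -1.000e-04 -9.999e-01] joints [-36.68  -2.22 113.2   -0.43  69.55 -44.17] sum 0.53
turn deg -0.4450100387183742 final j6 -44.091086217278814
n 2
[-0.011, -0.0, 0.532, np.float64(0.0006)]
[-0.011, -0.0, 0.532, np.float64(0.0006)]
```

View pics/side16.png

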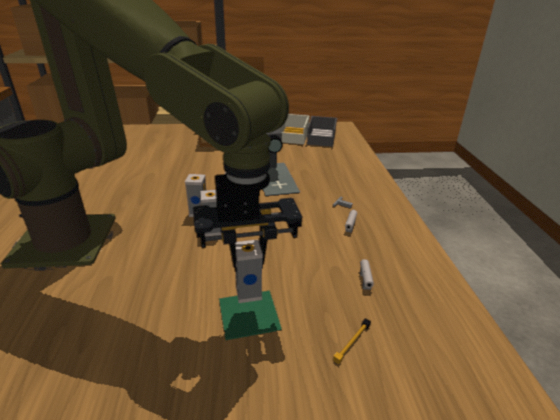

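carry_out(
  targets=[
    {"xyz": [0, 0, 0.35], "turn": 0, "claw": 0.3},
    {"xyz": [0, 0, 0.35], "turn": 0, "claw": 0.3},
    {"xyz": [0, 0, 0.12], "turn": 0, "claw": 0.3},
  ],
)

```text
t: 41.9
tool_pos: [0.4634, -0.2742, 0.05]
tool_rot: [-2.057, -2.364, 0.007]
ft_force: [-0.2, -0.1, -4.4]
gripper_width: 0.461
```

```bash
python3 plan.py .4606 -.2806 .0376 7.2 1; python3 snap.py side17;python3 lugfit.py pics/side17.png pics/f17.png .4606 -.2806 97.3 0.004
```

```text
t 41.90 p [ 0.4634 -0.2742  0.05  ] th 7.96 tilt 0.53 j1 -36.2 j6 -44.0 w 43.8mm F [-0.2 -0.1 -4.4]
zcol [-0.0091  0.0016 -1.    ] joints [-36.19   0.29 114.99  -0.26  65.19 -44.04] sum 0.47
turn deg -0.7633250094951229 final j6 -44.13307515023942
n 1
[-0.12, -0.071, 0.249, np.float64(0.0021)]
```

View pics/f17.png

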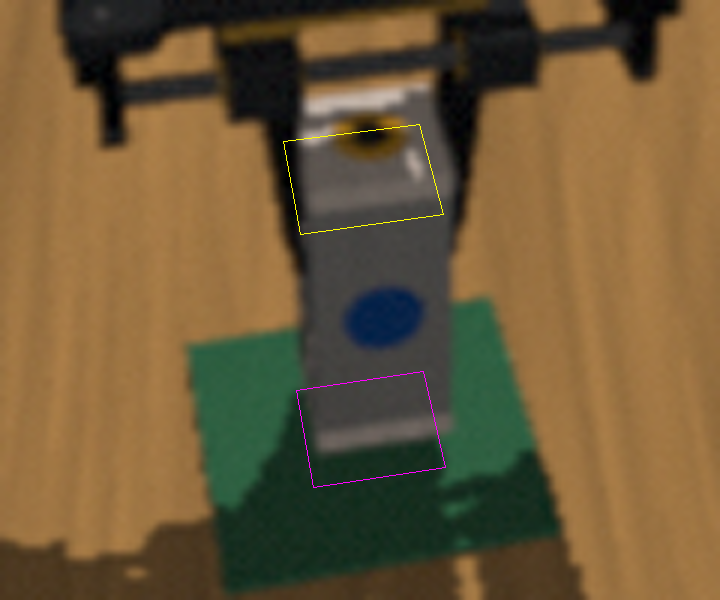

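carry_out(
  targets=[
    {"xyz": [-0.13, -0.07, 0.1], "turn": 0, "claw": 0.3},
    {"xyz": [0, 0, 0.06], "turn": 0, "claw": 0.3},
  ],
)

```text
t: 42.15
tool_pos: [0.4618, -0.2805, 0.0426]
tool_rot: [-2.054, -2.368, 0.007]
ft_force: [-0.9, 0.0, -3.9]
gripper_width: 0.461
```

```bash
python3 plan.py .4606 -.2806 .0376 7.2 1
```

```text
t 42.15 p [ 0.4618 -0.2805  0.0426] th 8.12 tilt 0.46 j1 -36.8 j6 -44.8 w 43.8mm F [-0.9  0.  -3.9]
zcol [-8.e-03  9.e-04 -1.e+00] joints [-36.83   1.01 115.07  -0.26  64.32 -44.84] sum 0.4
turn deg -0.92235583104054 final j6 -44.12923235198107
n 1
[0.001, -0.023, 0.1, np.float64(0.0026)]
```

carry_out(
  targets=[
    {"xyz": [0, -0.02, 0.07], "turn": 0, "claw": 0.3},
    {"xyz": [0, 0, 0.04], "turn": 0, "claw": 0.3},
  ],
)

```text
t: 42.35
tool_pos: [0.4614, -0.281, 0.0377]
tool_rot: [-2.055, -2.369, 0.007]
ft_force: [0.2, 0.1, -3.9]
gripper_width: 0.46
```

```bash
python3 plan.py .4606 -.2806 .0376 7.2 1|head -2; python3 snap.py side18;python3 lugfit.py pics/side18.png pics/f18.png .4606 -.2806 97.3 0.004
```

```text
t 42.35 p [ 0.4614 -0.281   0.0377] th 8.13 tilt 0.38 j1 -36.9 j6 -44.9 w 43.7mm F [ 0.2  0.1 -3.9]
zcol [-6.6e-03  1.0e-04 -1.0e+00] joints [-36.9    1.29 115.31  -0.25  63.71 -44.92] sum 0.31
```

View pics/f18.png

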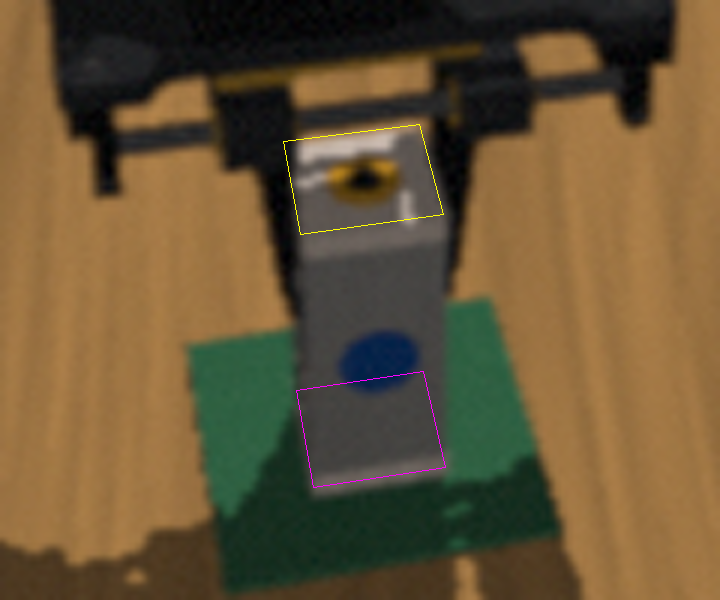

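carry_out(
  targets=[
    {"xyz": [0, 0, 0.06], "turn": 0, "claw": 0.3},
  ],
)

```text
t: 42.5
tool_pos: [0.4616, -0.2816, 0.0373]
tool_rot: [-2.054, -2.37, 0.008]
ft_force: [-10.1, 3.9, 22.1]
gripper_width: 0.463
```

carry_out(
  targets=[
    {"xyz": [0, 0, 0.03], "turn": 0, "claw": 0.3},
  ],
)

```text
t: 42.6
tool_pos: [0.4622, -0.2821, 0.0374]
tool_rot: [-2.055, -2.371, 0.008]
ft_force: [-0.7, 0.9, -1.9]
gripper_width: 0.461
```

Contact with the pad; open and retreat upward.

carry_out(
  targets=[
    {"xyz": [0, 0, 0], "turn": 0, "claw": 0.8},
    {"xyz": [0, 0, 0], "turn": 0, "claw": 0.8},
    {"xyz": [0, 0, 0], "turn": 0, "claw": 0.8},
    {"xyz": [0, 0, 0], "turn": 0, "claw": 0.8},
  ],
)

```text
t: 43.0
tool_pos: [0.4647, -0.284, 0.0403]
tool_rot: [2.056, 2.371, -0.007]
ft_force: [-0.2, 0.5, 0.2]
gripper_width: 0.746
```

carry_out(
  targets=[
    {"xyz": [0, 0, -0.4], "turn": 0, "claw": 0.8},
    {"xyz": [0, 0, -0.8], "turn": 0, "claw": 0.8},
    {"xyz": [0, 0, -0.9], "turn": 0, "claw": 0.8},
    {"xyz": [0, 0, -0.9], "turn": 0, "claw": 0.8},
    {"xyz": [0.9, 0, -0.4], "turn": 0, "claw": 0.8},
    {"xyz": [0.9, 0, 0], "turn": 0, "claw": 0.8},
    {"xyz": [0.9, 0, 0], "turn": 0, "claw": 0.8},
    {"xyz": [0.6, 0, 0], "turn": 0, "claw": 0.8},
  ],
)

```text
t: 43.8
tool_pos: [0.442, -0.118, 0.2177]
tool_rot: [2.065, 2.361, -0.002]
ft_force: [0.3, 0.5, 0.6]
gripper_width: 0.801
```

```bash
python3 plan.py .5 0 .2 7.2 1|head -2; python3 snap.py side19 top19;python3 lugfit.py pics/side19.png pics/f19.png .4606 -.2806 97.3 0.004; python3 -c "
import cv2
i=cv2.imread('pics/top19.png')[120:300,290:440];cv2.imwrite('pics/top19c.png',cv2.resize(i,None,fx=4,fy=4,interpolation=cv2.INTER_CUBIC))"
```

```text
t 43.80 p [ 0.442  -0.118   0.2177] th 7.68 tilt 0.29 j1 -21.6 j6 -29.2 w 76.1mm F [0.3 0.5 0.6]
zcol [ 0.0029 -0.0041 -1.    ] joints [-21.57 -19.67 115.66  -0.16  83.76 -29.22] sum -0.24
```

View pics/side19.png

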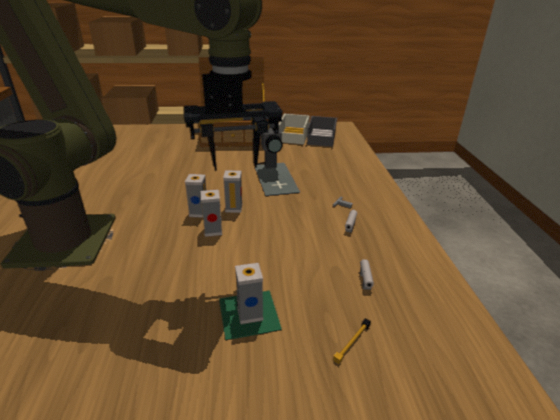

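View pics/top19.png

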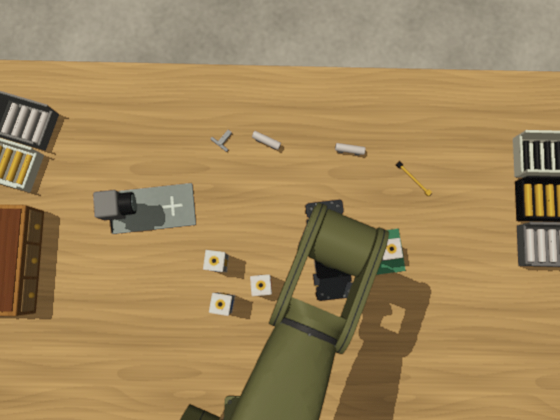

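View pics/f19.png

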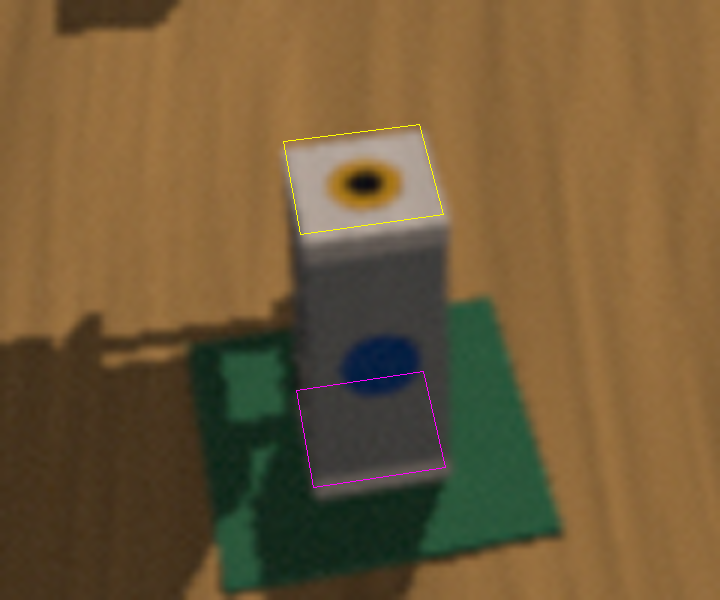

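```bash
python3 -c "
from plant import bot
print(bot.job_done(), bot.sense()['t'])"
```

```text
the job is handed in; nothing more can be done
the job is handed in; nothing more can be done
```

I handed the job in at about 44 s. The lug was shown to the lens holes first, then strip, blue dot and red dot. It then went onto the green pad, and I let go and backed the gripper away.

**Holds:** Each was at least 0.6 s. I set the lug down and took it again between sides. The camera overlay put it about 2 mm from the wanted pose, level and square. It leaned by up to about 2° in the strip hold and less in the others.

**First holes hold:** My first try leaned about 4° and was a few millimetres off. I set the lug down, took it again and repeated that hold properly before going on.

**Final check:** The lug stands upright within about 2 mm of the pad's middle, with nothing touching it. The camera stand and all the bystander parts look unmoved in the top and side pictures.

**Disagreements and forces:**
- **Finger tips:** They sit about 34 mm behind the stated TCP, so my first squeeze closed just above the lug. I corrected the grasp height for this.
- **Tool tilt:** It drifted to about 4° while carrying the lug. I removed it by pressing the finger tips on bare bench, with up to about 19 N measured.
- **Largest force:** The wrist read about 37 N while I set the lug down on the bench.

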